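# Line up specimen carriers under a sensor bar

### The arm

A 7-joint arm with a two-finger parallel gripper is mounted at the origin on the work surface. World frame = base frame: x ahead of the robot, y to its left, z up, the work surface at z = 0. Lengths are in mm, angles in rad, forces in N, time in s.
With the tool pointing down it reaches from about 425 to 950 mm from the base axis. Payload 4.7 kg.
Tool frame: the origin (TCP) lies at the very end of the fingers, on their centre line; the grasp point (between the pads) lies 19 mm behind it (grip_point_offset is the distance from the TCP to the grasp point, in mm); z points along the fingers, y is the direction in which the jaws open and shut (so a half turn about z gives the same grasp; the last joint's range is limited). The gripper opens to 85 mm and grips with 20 to 120 N. Pads are 22 mm wide; open, the fingers measure 114 mm over their backs; the gripper's body (76 mm by 85 mm) begins 54 mm behind the grasp point. The pads swing forward as they close: fully open they stand 13 mm farther back than shut.
Start: joints at [-1.226, 0.469, -0.049, 1.532, 0.024, 1.141, -0.082], TCP at [246.441, 628.423, 231.335] pointing down, gripper open.
Joint ranges: [-2.59, 2.59], [-0.33, 1.99], [-1.39, 1.29], [0.1, 2.45], [-1.04, 4.18], [0.21, 1.99], [-2.66, 2.66]. Speed limits (rad/s): [2.57, 2.57, 3.14, 3.14, 3.14, 3.14, 3.14].

### API

Orientations are given as [roll, pitch, yaw] about the fixed x, y, z axes, in that order (R = Rz(yaw) Ry(pitch) Rx(roll)).
In Python, from workcell import read_state, get_image, finish_job, grip_point_offset gives the robot as it stands.
- The arm moves only by the tool step_arm, never from a script. Its argument "moves" is text: rows parted by semicolons, each of 7 numbers parted by spaces: the opening, from -1 (shut) to 1 (fully open), so that 0 is half open, then the shift along the tool's x, y, z in units of 30 mm (1.0 is 30 mm), then the turn, a rotation vector about the tool's x, y, z in units of 5 degrees (1.0 is 5 degrees). In form: fingers tx ty tz rx ry rz; .... A call has exactly 8 rows; each row is the pose to reach, as a shift and turn from the pose measured when the call began, along the tool's axes at that moment; what a row does not reach only later rows make up. A row lasts 1/10 s, in which the tool goes at most 50 mm and 8.59 degrees, less where a joint would pass 70% of its speed; a pose out of reach is approached as far as the arm can. A call with a gripper value outside its range is refused whole. The fingers move at their own pace and stop on an object; the grip force is fixed at half the most. Time passes only in rows, so rows that repeat a pose let the fingers close, or fill a call up. It gives the time, the measured TCP pose, the force and the opening at its end, in the units of the state.
- read_state(): the state, without advancing time (a new reading comes with each control period).
- get_image(name): name is "scene" or "side" or "wrist"; returns a dict with "frame" (400x640x3 uint8, red, green, blue), "fx", "fy", "cx", "cy" (pixels), "position" and "rotation" of the camera in the world. Camera axes: x right, y down, z forward; pixel columns grow to the right and rows downward; lengths in mm; the calibration is good to about 2 mm. A picture is of the moment at which its call begins. There is no depth.
- finish_job(): hands the job in, once; it reports no verdict.
The state is a dict: "clock": time; "qpos": joint angles; "qvel": joint speeds; "tau": joint torques, N m; "tool_pos": TCP position; "eef_rot": TCP orientation; "ft_force": force on the tool from outside, world axes, zero at the start; "torque": the same for the moment, N m; "finger_gap": finger opening in mm.
Only numpy, scipy, OpenCV 4.12 (cv2) and the standard library are available. Lean on these libraries where they do the work, as an engineer would, in place of code of your own. Each camera call takes 0.05 s, during which the arm holds its last target. There are 200 camera calls.

### The job

Slide the three aluminium specimen carriers over the steel stage into an even row under the sensor bar, one on each white line: centred on its line, square and snug against the fence, grip fin towards the open front. Slide them, do not lift them off the plate, do not bump the sensor bar, and leave all other things where they are.

Things in the scene. Friction and masses are not known exactly. Their poses are not given: they have to be found in the camera images.
- stage: fixed dark steel plate on the table, 250 (its x) x 420 (its y) x 20 mm thick; origin at the centre of its underside, x from the open front (robot's side) to the fence. White lines 2 mm wide run along x on its top at y = -85, 0, +85 mm. Two posts, 30 x 25 mm, 170 mm high, at x = 85, y = +-190 mm, carry the sensor bar
- fence (a point): middle of the lower edge of the fence's front face, on the plate's top, at stage x = 85 mm, y = 0. Bright steel fence along y, 320 mm long, 25 mm high, 12 mm thick, behind this face. Axes as the stage's
- bar: fixed grey sensor bar over the fence, between the posts: 60 (x) x 355 (y) x 65 mm high. Origin: centre of its underside, 70 mm above the plate's top. It overhangs to 49 mm in front of the fence's face (stage x = 36 mm): the tool must tilt to reach carriers there. Axes as the stage's
- line_left (a point): where a carrier's origin (centre of underside) belongs on the left line (stage y = +85 mm): on the plate's top, 30 mm in front of the fence's face. Axes as the stage's
- line_mid (a point): the same on the middle line (stage y = 0)
- line_right (a point): the same on the right line (stage y = -85 mm)
- carrier_a: aluminium specimen carrier, 0.18 kg: block 60 (its x) x 52 (its y) x 20 mm high; on top, at the middle of the -x end and flush with that end face, an upright grip fin 8 mm thick (y), 26 mm long (x), its top 48 mm above the underside; glass specimen inlaid on the +x half. Origin: centre of the underside; z up. One of three alike; one starts crosswise
- carrier_a_fin (a point): centre of the grip fin of carrier_a, 17 mm towards its -x end and 34 mm above its underside
- carrier_b: specimen carrier, just like carrier_a
- carrier_b_fin (a point): centre of the grip fin of carrier_b, 17 mm towards its -x end and 34 mm above its underside
- carrier_c: specimen carrier, just like carrier_a
- carrier_c_fin (a point): centre of the grip fin of carrier_c, 17 mm towards its -x end and 34 mm above its underside
- weight: bystander: brass knobbed weight, 34 mm across, 45 mm high, standing on the left end of the stage; origin at the centre of its underside
- setting_block: bystander: steel setting block 35 x 24 x 22 mm on the right end of the stage; origin at the centre of its underside
- steel_bar: bystander: loose steel bar 150 x 30 x 25 mm on the table; origin at the centre of its underside
- tape_roll: bystander: cardboard roll core, 80 mm across, 20 mm high, on the table; origin at the centre of its underside
- rinse_bottle: bystander: white bottle, 60 mm across, 150 mm high, on the table; origin at the centre of its underside
- sample_tray: bystander: white tray 120 x 90 x 25 mm on the table; origin at the centre of its underside
- screwdriver: bystander: screwdriver lying on the table
Not all that is in view belongs to the job. What is shaped like the carrier_b but green or red is not meant.

How it is judged (in metres and radians):
At the end, for the whole second after the job is handed in: On each of the three lines there is one carrier, centred on the line within 6 mm, its far end within 4 mm of the fence, square to the fence within 0.08 rad, fin towards the front, standing flat on the plate (tilt under 0.05 rad) and at rest (((y of carrier_a in the frame of line_left between -0.006 and 0.006 m and x of carrier_a in the frame of line_left between -0.004 and 0.004 m) or (y of carrier_b in the frame of line_left between -0.006 and 0.006 m and x of carrier_b in the frame of line_left between -0.004 and 0.004 m) or (y of carrier_c in the frame of line_left between -0.006 and 0.006 m and x of carrier_c in the frame of line_left between -0.004 and 0.004 m)) and ((y of carrier_a in the frame of line_mid between -0.006 and 0.006 m and x of carrier_a in the frame of line_mid between -0.004 and 0.004 m) or (y of carrier_b in the frame of line_mid between -0.006 and 0.006 m and x of carrier_b in the frame of line_mid between -0.004 and 0.004 m) or (y of carrier_c in the frame of line_mid between -0.006 and 0.006 m and x of carrier_c in the frame of line_mid between -0.004 and 0.004 m)) and ((y of carrier_a in the frame of line_right between -0.006 and 0.006 m and x of carrier_a in the frame of line_right between -0.004 and 0.004 m) or (y of carrier_b in the frame of line_right between -0.006 and 0.006 m and x of carrier_b in the frame of line_right between -0.004 and 0.004 m) or (y of carrier_c in the frame of line_right between -0.006 and 0.006 m and x of carrier_c in the frame of line_right between -0.004 and 0.004 m)) and angle between the x axis of each of carrier_a, carrier_b, carrier_c and the x axis of stage, either way round below 0.08 rad and x of each of carrier_a_fin, carrier_b_fin, carrier_c_fin in the frame of stage below 0.05 m and angle between each of carrier_a, carrier_b, carrier_c's own z axis and vertical below 0.05 rad and height (world z) of each of carrier_a, carrier_b, carrier_c below 0.024 m and linear speed of each of carrier_a, carrier_b, carrier_c below 0.01 m/s); the robot touches nothing.
It fails at once if a carrier is lifted more than 15 mm off the plate (height (world z) of any of carrier_a, carrier_b, carrier_c above 0.035 m).
It fails at once if the robot presses on the sensor bar with more than 10 N (contact force between any of the arm, the fingers and bar above 10 N).
It fails at once if one of the other loose things is shifted more than 20 mm (distance of any of weight, setting_block, steel_bar, tape_roll, rinse_bottle, sample_tray, screwdriver from where it was at the start of the episode above 0.02 m).
It also fails if it takes over 70 s, if anything falls off the work surface, if the arm or the gripper's body presses on something with over 40 N, if the wrist force passes 120 N, or if a joint passes its speed limit or range.

## Working session

There is one attempt and no reset: what is moved stays moved. The work goes in short steps, Python scripts to look and compute and a tool call to move; the robot and the scene stay as the last step left them, time stands still between calls to the robot, and variables do not carry over. Pictures are saved under pics/ and viewed, about 8 in all and at most 12, crops included, and the job is handed in when it is done.

Besides the shell and the picture viewer there is one more tool, called by a JSON object that holds its "fn" and its "kwargs". step_arm: Moves the arm, as the interface text tells. Its arguments: {"type":"object","properties":{"moves":{"type":"string"}},"required":["moves"]}

```bash
mkdir -p pics; ls; python3 - <<'E'
from workcell import *
import cv2
print(read_state(), grip_point_offset)
for n in("scene","side","wrist"):
    d=get_image(n); cv2.imwrite(f"pics/{n}0.png",d["frame"][:,:,::-1]); print(n,{k:v for k,v in d.items() if k!="frame"})
E
```

```text
pics
{'clock': 0.0, 'qpos': array([-1.2259076 ,  0.46941439, -0.04859644,  1.5337148 ,  0.02411692,
        1.14097422, -0.08228668]), 'qvel': array([ 3.33505048e-04, -8.00320314e-04,  2.72442236e-05, -6.70158478e-04,
       -4.00706576e-04,  1.85074949e-03,  2.55103168e-03]), 'tau': array([-2.82574338e-04, -5.10301709e+01, -4.64405667e-02, -2.37716013e+01,
        1.07425265e-02,  7.30480766e-03, -1.76260755e-06]), 'tool_pos': array([246.2520263 , 627.84710735, 230.27081626]), 'eef_rot': array([-3.13967009e+00,  8.54101357e-05,  2.76785781e+00]), 'ft_force': array([-0.11560791, -0.37283201,  1.49584029]), 'torque': array([-0.0315199 , -0.04057032,  0.02887795]), 'finger_gap': 85.32119160532024} 18.700000000000003
scene {'fx': 495.7160301454489, 'fy': 495.7160301454489, 'cx': 312.470272770129, 'cy': 187.8172794687607, 'position': array([1479.88662759,  -98.65899108,  984.67166744]), 'rotation': array([-2.32143994, -0.01434046,  1.44752537])}
side {'fx': 391.8552712500439, 'fy': 391.8552712500439, 'cx': 322.25340951607, 'cy': 198.35681181765156, 'position': array([ 444.84407685, -748.8220378 ,  714.61529444]), 'rotation': array([-2.23539637,  0.01141628, -0.11793299])}
wrist {'fx': 317.3791407006732, 'fy': 317.3791407006732, 'cx': 323.05707435371005, 'cy': 197.95074446018592, 'position': array([171.90484574, 657.26903388, 373.61488415]), 'rotation': array([2.81811052e+00, 1.21423145e-03, 1.19678913e+00])}
```

View pics/scene0.png

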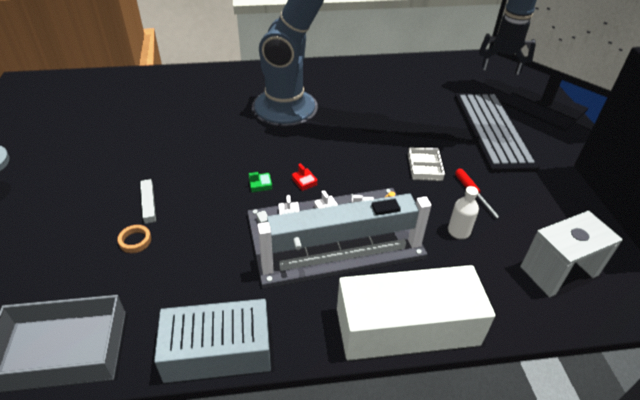

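View pics/side0.png

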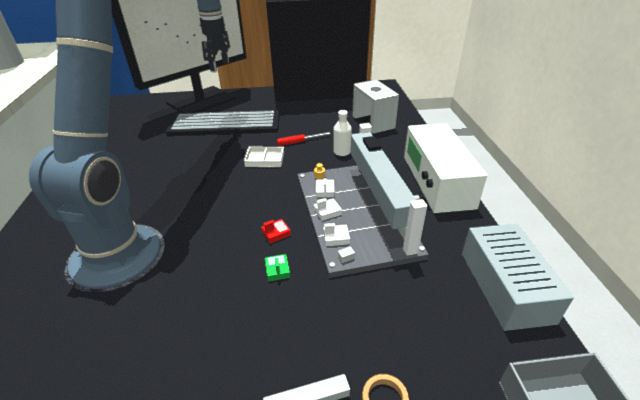

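The scene view shows the stage with the sensor bar (bar at about (340,215), posts at (265,250) and (423,222)). The red (305,177) and green (260,182) look-alikes lie in front of it, on the table. In the side view the three silver carriers are at (325,187), (328,209) and (337,235). The weight is at (320,172) and the setting block at (346,255).

```bash
cat > h.py <<'E'
import numpy as np, cv2
from scipy.spatial.transform import Rotation as R
from workcell import *
def snap(n,f=None):
    d=get_image(n); 
    if f: cv2.imwrite(f"pics/{f}.png",d["frame"][:,:,::-1])
    return d
def ray(d,px,z):
    px=np.atleast_2d(px).astype(float)
    v=np.c_[(px[:,0]-d["cx"])/d["fx"],(px[:,1]-d["cy"])/d["fy"],np.ones(len(px))]@R.from_euler("xyz",d["rotation"]).as_matrix().T
    p=d["position"]; return p+v*((z-p[2])/v[:,2])[:,None]
def proj(d,P):
    c=(np.atleast_2d(P)-d["position"])@R.from_euler("xyz",d["rotation"]).as_matrix()
    return np.c_[c[:,0]/c[:,2]*d["fx"]+d["cx"],c[:,1]/c[:,2]*d["fy"]+d["cy"]]
def toolmove(s,p,rpy):
    "shift (units of 30mm) and turn (units of 5deg) in the present tool axes to reach TCP p, orientation rpy"
    R0=R.from_euler("xyz",s["eef_rot"]); R1=R.from_euler("xyz",rpy)
    return R0.inv().apply(np.array(p)-s["tool_pos"])/30, np.degrees((R0.inv()*R1).as_rotvec())/5
E
python3 - <<'E'
from h import *
d=snap("side")
for n,p,z in [("cornerFL",(298,176),20),("cornerFR",(331,271),20),("cornerBR",(427,257),20),("carr1",(325,187),30),("c2",(328,209),30),("c3",(337,235),30),("weight",(320,172),30),("sb",(346,255),30)]: print(n,ray(d,p,z)[0].round())
d=snap("scene")
for n,p,z in [("cornerBR",(268,283),20),("cornerBL",(427,253),20),("FR",(249,210),20)]: print(n,ray(d,p,z)[0].round())
s=read_state(); r=R.from_euler("xyz",s["eef_rot"]).as_matrix(); print(r.round(3))
w=snap("wrist"); print(r.T@(w["position"]-s["tool_pos"]), r.T@R.from_euler("xyz",w["rotation"]).as_matrix())
E
```

```text
cornerFL [480. 254.  20.]
cornerFR [ 529. -142.   20.]
cornerBR [ 764. -128.   20.]
carr1 [554. 173.  30.]
c2 [550.  71.  30.]
c3 [559. -34.  30.]
weight [549. 252.  30.]
sb [ 570. -106.   30.]
cornerBR [ 771. -103.   20.]
cornerBL [724. 299.  20.]
FR [ 524. -140.   20.]
[[-0.931  0.365 -0.   ]
 [ 0.365  0.931 -0.001]
 [ 0.    -0.001 -1.   ]]
[ 7.99224943e+01 -7.44037278e-02 -1.43250643e+02] [[-2.77419135e-04 -9.48139536e-01 -3.17854280e-01]
 [ 9.99999839e-01 -4.20198349e-04  3.80638501e-04]
 [-4.94460256e-04 -3.17854124e-01  9.48139500e-01]]
```

```bash
python3 - <<'E'
from h import *
print(toolmove(read_state(),[520,66,270],[np.pi,0,np.pi+.115]))
E
```

```text
(array([-15.33449629, -14.11780701,  -1.29345318]), array([-6.77555240e-03, -2.07656669e-03, -5.60113681e+00]))
```

{"fn": "step_arm", "kwargs": {"moves": "1 -7.7 -7 -0.6 0 0 -2.8;1 -7.7 -7 -0.6 0 0 -2.8;1 -7.7 -7 -0.6 0 0 -2.8;1 -7.7 -7 -0.6 0 0 -2.8;1 -15.3 -14.1 -1.3 0 0 -5.6;1 -15.3 -14.1 -1.3 0 0 -5.6;1 -15.3 -14.1 -1.3 0 0 -5.6;1 -15.3 -14.1 -1.3 0 0 -5.6"}}

```text
clock: 1.1
tool_pos: [421.3, 269.6, 255.9]
eef_rot: [-3.141, 0.0, -3.027]
ft_force: [1.3, -0.3, 0.5]
finger_gap: 85.6
```

```bash
python3 - <<'E'
from h import *
print(toolmove(read_state(),[520,66,270],[np.pi,0,np.pi+.115]))
E
```

```text
(array([-2.49110179, -7.11910188, -0.46817466]), array([-1.10809037e-03,  4.15666459e-03,  3.14251199e-05]))
```

{"fn": "step_arm", "kwargs": {"moves": "1 -2.5 -7.1 -0.5 0 0 0;1 -2.5 -7.1 -0.5 0 0 0;1 -2.5 -7.1 -0.5 0 0 0;1 -2.5 -7.1 -0.5 0 0 0;1 -2.5 -7.1 -0.5 0 0 0;1 -2.5 -7.1 -0.5 0 0 0;1 -2.5 -7.1 -0.5 0 0 0;1 -2.5 -7.1 -0.5 0 0 0"}}

```text
clock: 1.9
tool_pos: [519.6, 68.2, 270.8]
eef_rot: [3.141, -0.0, -3.024]
ft_force: [-0.4, -0.1, 0.5]
finger_gap: 85.3
```

```bash
python3 - <<'E'
from h import *
d=snap("wrist","w1"); print(read_state()["tool_pos"],read_state()["eef_rot"],d["position"])
E
```

```text
[519.57580748  68.33980898 270.77385058] [ 3.14113160e+00 -1.88799420e-04 -3.02358026e+00] [440.13753866  57.99638635 414.04974619]
```

View pics/w1.png

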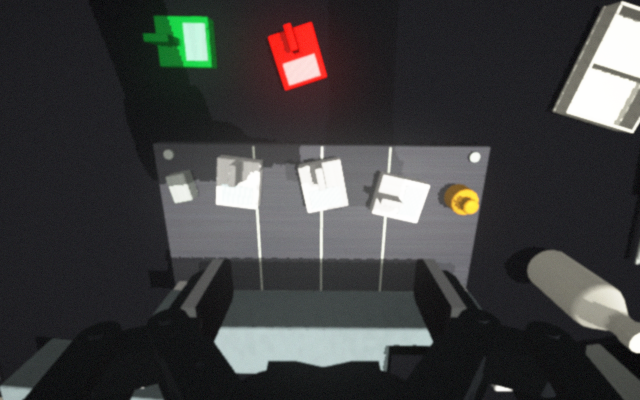

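The wrist view shows the carriers at (238,183), (323,186) and (401,197). The last one is crosswise, with its fin at the image left, which is stage right. The red (297,55) and green (185,42) ones are decoys off the plate. The setting block is at (181,187) and the weight at (463,200).

```bash
python3 - <<'E'
from h import *
d=snap("wrist"); f=d["frame"]; g=cv2.cvtColor(f,cv2.COLOR_RGB2GRAY)
# stage lines: bright ridge on rows 215..285 -> plate top z=20
L=[]
for c0 in(258,321,383):
    pts=[]
    for r in list(range(215,256,3)):
        seg=g[r,c0-10:c0+11].astype(float); seg=np.clip(seg-np.median(seg)-10,0,None)
        if seg.sum()>20: pts.append((c0-10+(seg*np.arange(21)).sum()/seg.sum(),r))
    P=ray(d,pts,20)[:,:2]; v=cv2.fitLine(P.astype(np.float32),cv2.DIST_HUBER,0,.01,.01).ravel(); v=v*np.sign(v[0])
    L.append((P.mean(0),np.arctan2(v[1],v[0]))); print(c0,len(pts),P.mean(0).round(1),L[-1][1].round(4))
# plate front edge
pts=[]
for c in list(range(200,245,4))+list(range(262,315,4))+list(range(330,380,4))+list(range(400,460,4)):
    seg=cv2.GaussianBlur(g,(3,3),0)[135:158,c].astype(float); i=np.diff(seg).argmax(); pts.append((c,135+i+.5))
P=ray(d,pts,20)[:,:2]; v=cv2.fitLine(P.astype(np.float32),cv2.DIST_HUBER,0,.01,.01).ravel(); print("front",v, np.arctan2(v[1],v[0])-np.pi/2*np.sign(v[1]))
for n,x in(("left",(153,143)),("right",(490,147))): print(n,ray(d,x,20).round(1))
m=((g>120)&(f.max(2).astype(int)-f.min(2)<60)).astype(np.uint8); m=cv2.morphologyEx(m,cv2.MORPH_OPEN,np.ones((5,5)))
cs,_=cv2.findContours(m,0,2)
for c in cs:
    if cv2.contourArea(c)>400: 
        r=cv2.minAreaRect(c)
        if 150<r[0][1]<230: b=ray(d,cv2.boxPoints(r),40)[:,:2]; print(r,"\n",b.round(1).tolist(),b.mean(0),np.linalg.norm(np.diff(b,axis=0),axis=1))
cv2.imwrite("pics/w1c.png",cv2.resize(f[135:270,150:500,::-1],None,fx=2.25,fy=2.25,interpolation=2))
E
```

```text
258 14 [634.   -7.9] 0.1091
321 14 [624.   76.8] 0.1082
383 13 [616.1 162. ] 0.1086
front [ 1.0900593e-01 -9.9404109e-01  4.9905859e+02  9.3097687e+01] 0.10922301
left [[ 524.7 -143.7   20. ]]
right [[480.6 271.9  20. ]]
((181.21763610839844, 188.2294158935547), (29.177148818969727, 27.224775314331055), 77.47119140625) 
 [[560.4, -121.4], [549.2, -89.2], [585.0, -81.8], [596.7, -114.9]] [ 572.83219833 -101.82648352] [34.08630088 36.49478163 35.15069086]
((340.22821044921875, 205.0635986328125), (108.21481323242188, 252.13502502441406), 87.1375961303711) 
 [[529.5, -64.9], [479.6, 229.3], [617.8, 273.0], [675.8, -56.8]] [575.66233452  95.12437849] [298.41896639 144.98298739 334.80912852]
```

View pics/w1c.png

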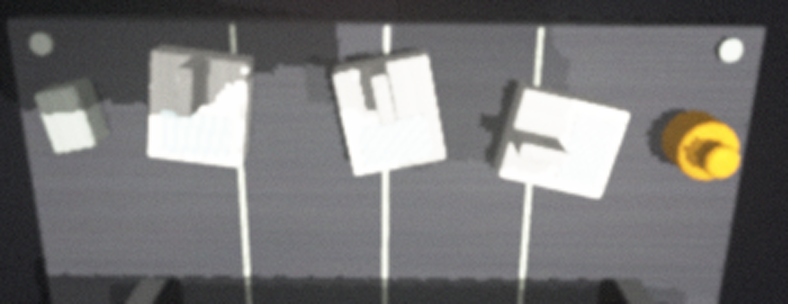

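```bash
cat >> h.py <<'E'
YAW=.1088; O=np.array([626.6,77.1]); RS=np.array([[np.cos(YAW),-np.sin(YAW)],[np.sin(YAW),np.cos(YAW)]])
def st(p): return (np.atleast_2d(p)[:,:2]-O)@RS       # world -> stage
def wd(p): return O+RS@np.array(p)                     # stage -> world
def go(x,y,h,tilt=0,yaw=0,s=None):
    "move to TCP at stage x,y, h above the plate; tips tilted forward by tilt deg; tool turned by yaw deg about vertical"
    M=R.from_euler("z",YAW+np.radians(yaw))*R.from_euler("y",-np.radians(tilt))*R.from_euler("xyz",[np.pi,0,np.pi])
    s=s or read_state()
    a,b=toolmove(s,[*wd([x,y]),20+h],M.as_euler("xyz")); print((x,y,h,tilt,yaw),"->",a.round(2),b.round(2))
def now():
    s=read_state(); t=s["tool_pos"]; m=R.from_euler("xyz",s["eef_rot"]).as_matrix()
    print("t %.2f stage xy"%s["clock"],st(t)[0].round(1),"h",round(t[2]-20,1),"tilt",np.degrees(np.arctan2(np.hypot(*m[:2,2]),-m[2,2])).round(1),"yaw",np.degrees(np.arctan2(m[1,1],m[0,1])-np.pi/2-YAW).round(2),"gap",round(s["finger_gap"],1),"F",s["ft_force"].round(1),"q",s["qpos"].round(2))
E
python3 - <<'E'
from h import *
d=snap("wrist")
C={"R":[(152,47),(253,60),(243,167),(148,155)],"M":[(332,70),(428,50),(445,158),(355,175)],"L":[(522,87),(630,112),(600,198),(498,178)]}
for k,c in C.items():
    p=st(ray(d,np.array(c)/2.25+[150,135],40)); e=np.diff(np.r_[p,p[:1]],axis=0)
    print(k,p.round(1).tolist(),"ctr",p.mean(0).round(1),np.linalg.norm(e,axis=1).round(1),np.degrees(np.arctan2(e[:,1],e[:,0])).round(1))
print(st(ray(d,np.array([(463,200),(181,187)]),30)))
now(); go(-100,85,100)
E
```

```text
R [[-113.7, -123.5], [-107.2, -70.5], [-46.3, -79.2], [-53.0, -131.6]] ctr [ -80.1 -101.2] [53.5 61.5 52.8 61.2] [ 83.   -8.2 -97.2 172.4]
M [[-102.1, -28.5], [-113.4, 22.5], [-52.7, 33.6], [-42.1, -16.6]] ctr [-77.6   2.7] [52.3 61.7 51.3 61.2] [ 102.5   10.3  -78.1 -168.8]
L [[-93.7, 73.7], [-80.2, 133.5], [-29.3, 122.3], [-41.0, 63.8]] ctr [-61.1  98.3] [61.3 52.1 59.7 53.6] [  77.3  -12.3 -101.3  169.3]
[[ -57.49828368  181.57358495]
 [ -71.6393046  -176.82593098]]
t 2.05 stage xy [-107.2    2.7] h 250.9 tilt 0.0 yaw 0.51 gap 85.5 F [-0.5  0.4  0.2] q [-0.36  0.18  0.18  1.85 -0.04  1.11  1.52]
(-100, 85, 100, 0, 0) -> [-0.27  2.74  5.03] [0.  0.  0.1]
```

```bash
python3 - <<'E'
from h import *
go(-88,0,90,40,11); go(-88,0,30,40,11)
E
```

```text
(-88, 0, 90, 40, 11) -> [-0.64 -0.1   5.36] [-0.73 -7.98 -2.01]
(-88, 0, 30, 40, 11) -> [-0.64 -0.1   7.36] [-0.73 -7.98 -2.01]
```

{"fn": "step_arm", "kwargs": {"moves": "0 -0.64 -0.1 2 -0.7 -8 -2;0 -0.64 -0.1 2 -0.7 -8 -2;0 -0.64 -0.1 3.5 -0.7 -8 -2;0 -0.64 -0.1 5.3 -0.7 -8 -2;0 -0.64 -0.1 5.3 -0.7 -8 -2;0 -0.64 -0.1 5.3 -0.7 -8 -2;0 -0.64 -0.1 5.3 -0.7 -8 -2;0 -0.64 -0.1 5.3 -0.7 -8 -2"}}

```text
clock: 2.85
tool_pos: [545.7, 81.6, 167.0]
eef_rot: [3.114, 0.572, -2.882]
ft_force: [-0.4, 0.2, 1.2]
finger_gap: 42.3
```

```bash
python3 - <<'E'
from h import *
now(); go(-88,0,45,40,11); go(-88,0,30,40,11)
E
```

```text
t 2.85 stage xy [-79.9  13.2] h 147.0 tilt 32.8 yaw 9.48 gap 42.3 F [-0.4  0.2  1.2] q [-0.73  0.18  0.61  2.32 -1.04  0.21  2.65]
(-88, 0, 45, 40, 11) -> [ 2.12 -0.47  2.67] [ 0.03 -1.44 -0.4 ]
(-88, 0, 30, 40, 11) -> [ 2.39 -0.48  3.09] [ 0.03 -1.44 -0.4 ]
```

```bash
python3 - <<'E'
from h import *
go(-92,0,110,0,8)
E
```

```text
(-92, 0, 110, 0, 8) -> [ 1.06 -0.4   0.78] [0.34 6.55 0.21]
```

{"fn": "step_arm", "kwargs": {"moves": "0 1 -0.4 0 0.3 6.6 0.2;0 1 -0.4 0 0.3 6.6 0.2;0 1 -0.4 0 0.3 6.6 0.2;0 1 -0.4 0 0.3 6.6 0.2;0 1.06 -0.4 0.8 0.3 6.6 0.2;0 1.06 -0.4 0.8 0.3 6.6 0.2;0 1.06 -0.4 0.8 0.3 6.6 0.2;0 1.06 -0.4 0.8 0.3 6.6 0.2"}}

```text
clock: 3.65
tool_pos: [534.5, 66.7, 129.8]
eef_rot: [3.137, -0.004, -2.892]
ft_force: [-0.2, -1.2, -0.2]
finger_gap: 42.3
```

```bash
python3 - <<'E'
from h import *
now(); go(-92,0,60,0,11); go(-92,0,24,0,11)
E
```

```text
t 3.65 stage xy [-92.6  -0.3] h 109.8 tilt 0.3 yaw 8.08 gap 42.3 F [-0.2 -1.2 -0.2] q [-0.87  0.49  0.89  1.99 -0.5   0.89  2.11]
(-92, 0, 60, 0, 11) -> [-0.03  0.    1.66] [ 0.05 -0.05 -0.58]
(-92, 0, 24, 0, 11) -> [-0.03 -0.    2.86] [ 0.05 -0.05 -0.58]
```

{"fn": "step_arm", "kwargs": {"moves": "0 0 0 1.4 0 0 -0.6;0 0 0 2.4 0 0 -0.6;0 0 0 2.85 0 0 -0.6;0 0 0 2.85 0 0 -0.6;-1 0 0 2.85 0 0 -0.6;-1 0 0 2.85 0 0 -0.6;-1 0 0 2.85 0 0 -0.6;-1 0 0 2.85 0 0 -0.6"}}

```text
clock: 4.45
tool_pos: [535.2, 67.2, 45.8]
eef_rot: [3.137, -0.001, -2.84]
ft_force: [-1.2, 0.1, 6.9]
finger_gap: 6.7
```

```bash
python3 - <<'E'
from h import *
now(); go(-60,0,24,0,0);go(-17,0,24,0,0)
E
```

```text
t 4.45 stage xy [-92.    0.1] h 25.8 tilt 0.3 yaw 11.07 gap 6.7 F [-1.2  0.1  6.9] q [-0.76  0.61  0.75  2.05 -0.63  0.73  2.26]
(-60, 0, 24, 0, 0) -> [-1.04 -0.21  0.06] [ 0.05 -0.02  2.21]
(-17, 0, 24, 0, 0) -> [-2.45 -0.48  0.05] [ 0.05 -0.02  2.21]
```

{"fn": "step_arm", "kwargs": {"moves": "-1 0 0 0 0 0 0;-1 -0.4 -0.08 0 0 0 0.5;-1 -0.8 -0.16 0 0 0 1;-1 -1.2 -0.24 0 0 0 1.5;-1 -1.6 -0.32 0 0 0 2;-1 -2 -0.4 0 0 0 2.2;-1 -2.35 -0.46 0 0 0 2.2;-1 -2.35 -0.46 0 0 0 2.2"}}

```text
clock: 5.25
tool_pos: [608.3, 75.3, 45.9]
eef_rot: [3.138, 0.0, -3.03]
ft_force: [1.1, 1.3, 0.5]
finger_gap: 6.6
```

```bash
python3 - <<'E'
from h import *
now(); d=snap("wrist","w2"); snap("side","s2")
E
```

```text
t 5.25 stage xy [-18.3   0.2] h 25.9 tilt 0.2 yaw 0.14 gap 6.6 F [1.1 1.3 0.5] q [-0.74  0.72  0.79  1.87 -0.68  0.84  2.09]
```

View pics/w2.png

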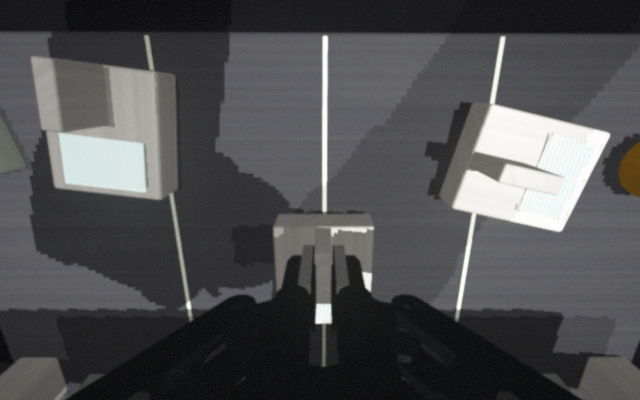

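The mid carrier is held by its fin (gap 6.6). Its block spans columns 275–373 and the line is at 325, so it is centred and square. I'll release it and regrip tilted.

```bash
python3 - <<'E'
from h import *
d=snap("wrist"); print("front edge mid carrier",st(ray(d,[(324,213),(324,227)],[20])),st(ray(d,[(324,213),(324,227)],[40])))
go(-20,0,60,0,0);go(-25,0,70,40,0)
E
```

```text
front edge mid carrier [[-3.34980680e+01 -1.09746954e-02]
 [-2.47970453e+01  1.15985156e-02]] [[-41.2748779   -0.16172684]
 [-33.60267301  -0.14182271]]
(-20, 0, 60, 0, 0) -> [ 0.02  0.   -1.14] [ 0.05 -0.01  0.02]
(-25, 0, 70, 40, 0) -> [ 0.18  0.   -1.47] [ 0.05 -8.01  0.  ]
```

{"fn": "step_arm", "kwargs": {"moves": "0 0 0 0 0 0 0;0 0 0 0 0 0 0;0 0 0 0 0 0 0;0 0 0 -1.1 0 0 0;0 0.1 0 -1.5 0 -1.7 0;0 0.2 0 -1.5 0 -3.4 0;0 0.2 0 -1.5 0 -5 0;0 0.2 0 -1.5 0 -6.6 0"}}

```text
clock: 6.2
tool_pos: [604.4, 77.2, 118.2]
eef_rot: [3.136, 0.509, -3.029]
ft_force: [4.1, 1.7, 3.0]
finger_gap: 42.8
```

```bash
python3 - <<'E'
from h import *
now(); go(-16,0,60,40,0); go(-16,0,31,40,0);
E
```

```text
t 6.20 stage xy [-22.1   2.6] h 98.2 tilt 29.1 yaw 0.38 gap 42.8 F [4.1 1.7 3. ] q [-0.72  0.38  0.62  2.2  -1.04  0.21  2.47]
(-16, 0, 60, 40, 0) -> [ 0.44 -0.09  1.21] [ 0.09 -2.17  0.03]
(-16, 0, 31, 40, 0) -> [ 0.91 -0.1   2.05] [ 0.09 -2.17  0.03]
```

```bash
cat > kin.py <<'E'
from h import *
from scipy.optimize import least_squares
Q=[[-1.2259,.4694,-.0486,1.5337,.0241,1.1410,-.0823],[-.36,.18,.18,1.85,-.04,1.11,1.52],[-.73,.18,.61,2.32,-1.04,.21,2.65],[-.87,.49,.89,1.99,-.5,.89,2.11],[-.76,.61,.75,2.05,-.63,.73,2.26],[-.74,.72,.79,1.87,-.68,.84,2.09],[-.72,.38,.62,2.2,-1.04,.21,2.47]]
T=[[246.25,627.85,230.27],[519.6,68.3,270.8],[545.7,81.6,167],[534.5,66.7,129.8],[535.2,67.2,45.8],[608.3,75.3,45.9],[604.4,77.2,118.2]]
E_=[[-3.1397,0,2.7679],[3.1411,0,-3.0236],[3.114,.572,-2.882],[3.137,-.004,-2.892],[3.137,-.001,-2.84],[3.138,0,-3.03],[3.136,.509,-3.029]]
def fk(q,p,s):
    H,L1,L2,L3,a1,a2,a3,off=p; r=lambda ax,a:R.from_euler(ax,a)
    A=r("z",s[0]*q[0])*r("y",q[1])*r("z",s[1]*q[2]); x=np.array([0,0,H])+A.apply([a1,0,L1])
    A=A*r("y",q[3]); x=x+A.apply([a2,0,L2]); A=A*r("z",s[2]*q[4])*r("y",q[5]); x=x+A.apply([a3,0,L3])
    return x,A*r("z",s[3]*q[6]+off)
def res(p,s):
    o=[]
    for q,t,e in zip(Q,T,E_):
        x,A=fk(q,p,s); o+=list(x-t)+list(300*(A.inv()*R.from_euler("xyz",e)).as_rotvec())
    return np.array(o)
E
python3 - <<'E'
from kin import *
import itertools,json
best=None
for s in itertools.product((1,-1),repeat=4):
  for off in(0,1.57,3.14,-1.57):
    f=least_squares(res,[300,350,350,250,0,0,0,off],args=(s,))
    if best is None or f.cost<best[0]: best=(f.cost,s,f.x,f.fun)
print(best[0],best[1],best[2].round(2)); print(np.abs(best[3]).max())
json.dump([list(best[2]),best[1]],open("kin.json","w"))
E
```

```text
1965.3200027305859 (-1, -1, -1, -1) [266.11 468.54 438.94 295.36   9.91 -35.48 -36.01   1.57]
42.27362972093243
```

```bash
python3 - <<'E'
from kin import *
import itertools,json,kin
def fk(q,p,s):
    H,L1,L2,L3,a1,a2,a3,off,b1,b2,b3,o2,o4,o6,o3,o5=p; r=lambda ax,a:R.from_euler(ax,a)
    A=r("z",s[0]*q[0])*r("y",q[1]+o2)*r("z",s[1]*q[2]+o3); x=np.array([0,0,H])+A.apply([a1,b1,L1])
    A=A*r("y",q[3]+o4); x=x+A.apply([a2,b2,L2]); A=A*r("z",s[2]*q[4]+o5)*r("y",q[5]+o6); x=x+A.apply([a3,b3,L3])
    return x,A*r("z",s[3]*q[6]+off)
kin.fk=fk
s=(-1,-1,-1,-1)
f=least_squares(kin.res,[266,468,439,295,0,0,0,1.57]+[0]*8,args=(s,))
print(f.cost,f.x.round(2)); print(f.fun.reshape(-1,6).round(1))
E
```

```text
68.66217031401413 [ 2.17130e+02  5.31760e+02  4.31550e+02  3.03720e+02  3.11800e+01
 -2.88700e+01 -9.55000e+00  1.55000e+00  5.66583e+03 -5.68164e+03
 -1.25700e+01 -2.00000e-02  1.00000e-02  1.00000e-02 -2.00000e-02
 -1.00000e-02]
[[-0.5  0.4 -3.1 -0.7  4.5  0.7]
 [ 2.9  0.2  2.4 -0.5  0.6 -0.9]
 [ 0.3 -0.6 -3.4  0.1 -1.4 -1.4]
 [-1.4  0.2  4.6  2.7  2.   0.5]
 [-0.6  1.6 -2.8  1.1 -1.1 -0.9]
 [-2.3  1.9  0.7 -0.5  1.5  2.3]
 [ 0.9 -2.   1.6 -0.3  1.  -0.3]]
```

```bash
cat > reach.py <<'E'
from h import *
from scipy.optimize import least_squares
def fk(q):
    r=lambda ax,a:R.from_euler(ax,a)
    A=r("z",-q[0])*r("y",q[1]-.02)*r("z",-q[2]-.02); x=np.array([0,0,217.1])+A.apply([31.2,0,531.8])
    A=A*r("y",q[3]+.01); x=x+A.apply([-28.9,-15.8,431.6]); A=A*r("z",-q[4]-.01)*r("y",q[5]+.01); x=x+A.apply([-9.6,-12.6,303.7])
    return x,A*r("z",-q[6]+1.55)
LO=np.array([-2.59,-.33,-1.39,.1,-1.04,.21,-2.66])+.02; HI=np.array([2.59,1.99,1.29,2.45,4.18,1.99,2.66])-.02
def pose(x,y,h,tilt,yaw=0):
    M=R.from_euler("z",YAW+np.radians(yaw))*R.from_euler("y",-np.radians(tilt))*R.from_euler("xyz",[np.pi,0,np.pi])
    return np.array([*wd([x,y]),20+h]),M
def best(x,y,h,tilt,yaw=0,seeds=((-.74,.72,.79,1.87,-.68,.84,2.09),(-.3,.5,.1,1.9,0,.5,1.5),(.3,.5,-.7,1.9,.7,.5,1.),(-.3,.5,.1,1.9,3.1,.5,-1.6))):
    t,M=pose(x,y,h,tilt,yaw); o=[]
    for s in seeds:
        f=least_squares(lambda q:np.r_[(a:=fk(q))[0]-t,300*(a[1].inv()*M).as_rotvec(),.5*(q-s)[[2]]],np.clip(s,LO,HI),bounds=(LO,HI))
        o.append((np.abs(f.fun[:6]).max(),f.x))
    return o
E
python3 - <<'E'
from reach import *
for y in(0,85,-85):
  for t in(20,30,40):
    for x in(-14,33):
      print((x,y,t),[(round(e,1),*q.round(2)) for e,q in best(x,y,31,t) if e<8])
E
```

```text
(-14, 0, 20) [(np.float64(0.0), np.float64(-0.72), np.float64(0.57), np.float64(0.67), np.float64(2.11), np.float64(-1.02), np.float64(0.37), np.float64(2.41)), (np.float64(0.0), np.float64(-0.44), np.float64(0.48), np.float64(0.3), np.float64(2.13), np.float64(-0.52), np.float64(0.23), np.float64(1.96)), (np.float64(0.0), np.float64(0.38), np.float64(0.53), np.float64(-0.7), np.float64(2.16), np.float64(1.06), np.float64(0.38), np.float64(0.51))]
(33, 0, 20) [(np.float64(0.0), np.float64(-0.73), np.float64(0.65), np.float64(0.72), np.float64(1.99), np.float64(-1.02), np.float64(0.46), np.float64(2.38)), (np.float64(0.0), np.float64(-0.27), np.float64(0.52), np.float64(0.1), np.float64(2.02), np.float64(-0.14), np.float64(0.25), np.float64(1.61)), (np.float64(0.0), np.float64(0.37), np.float64(0.6), np.float64(-0.7), np.float64(2.04), np.float64(0.99), np.float64(0.43), np.float64(0.61))]
(-14, 0, 30) [(np.float64(0.0), np.float64(0.41), np.float64(0.52), np.float64(-0.7), np.float64(2.27), np.float64(1.85), np.float64(0.32), np.float64(-0.24))]
(33, 0, 30) [(np.float64(0.0), np.floa
[... 4729 characters left out ...]
loat64(-0.7), np.float64(2.15), np.float64(1.65), np.float64(0.26), np.float64(0.13))]
(-14, -85, 40) [(np.float64(0.0), np.float64(0.62), np.float64(0.56), np.float64(-0.7), np.float64(2.34), np.float64(2.66), np.float64(0.38), np.float64(-0.85)), (np.float64(0.0), np.float64(-0.05), np.float64(0.47), np.float64(0.1), np.float64(2.32), np.float64(3.57), np.float64(0.35), np.float64(-1.91))]
(33, -85, 40) [(np.float64(0.0), np.float64(0.59), np.float64(0.61), np.float64(-0.7), np.float64(2.24), np.float64(2.52), np.float64(0.35), np.float64(-0.69)), (np.float64(0.0), np.float64(-0.06), np.float64(0.52), np.float64(0.1), np.float64(2.2), np.float64(3.63), np.float64(0.29), np.float64(-1.99))]
```

```bash
python3 - <<'E'
from reach import *
for y in(0,85,-85):
  for t in(22,25):
    for x in(-60,14):
      print((x,y,t),[(round(e,1),q.round(2).tolist()) for e,q in best(x,y,7,t)[:3]])
now(); go(-62,0,60,22,0); go(-62,0,7,22,0)
E
```

```text
(-60, 0, 22) [(np.float64(11.8), [-0.6, 0.5, 0.49, 2.22, -1.02, 0.23, 2.44]), (np.float64(11.8), [-0.6, 0.5, 0.49, 2.22, -1.02, 0.23, 2.44]), (np.float64(0.0), [0.41, 0.52, -0.7, 2.3, 1.49, 0.31, 0.08])]
(14, 0, 22) [(np.float64(0.0), [-0.56, 0.59, 0.47, 2.08, -1.02, 0.26, 2.42]), (np.float64(0.0), [-0.52, 0.58, 0.41, 2.08, -0.94, 0.23, 2.35]), (np.float64(0.0), [0.38, 0.61, -0.7, 2.13, 1.28, 0.38, 0.33])]
(-60, 0, 25) [(np.float64(24.3), [-0.61, 0.5, 0.5, 2.22, -1.02, 0.23, 2.43]), (np.float64(24.3), [-0.61, 0.5, 0.5, 2.22, -1.02, 0.23, 2.43]), (np.float64(0.0), [0.42, 0.52, -0.7, 2.33, 1.75, 0.31, -0.17])]
(14, 0, 25) [(np.float64(10.4), [-0.54, 0.58, 0.44, 2.08, -1.02, 0.23, 2.42]), (np.float64(10.4), [-0.54, 0.58, 0.44, 2.08, -1.02, 0.23, 2.42]), (np.float64(0.0), [0.39, 0.61, -0.7, 2.16, 1.5, 0.35, 0.12])]
(-60, 85, 22) [(np.float64(8.8), [-0.87, 0.55, 0.6, 2.21, -1.02, 0.23, 2.25]), (np.float64(0.0), [-0.03, 0.47, -0.38, 2.28, 1.38, 0.23, -0.01]), (np.float64(0.0), [0.22, 0.53, -0.7, 2.28, 1.47, 0.39, -0.06])]
(14, 85, 22) [(np.float64(0.0), [-0.8, 0.63, 0.59, 2.06, -1.02, 0.28
[... 932 characters left out ...]
.62, -0.7, 2.11, 1.19, 0.33, 0.56])]
(-60, -85, 25) [(np.float64(21.9), [-0.28, 0.47, 0.33, 2.21, -1.02, 0.23, 2.63]), (np.float64(21.9), [-0.28, 0.47, 0.33, 2.21, -1.02, 0.23, 2.63]), (np.float64(0.0), [0.6, 0.53, -0.7, 2.32, 1.74, 0.24, 0.02])]
(14, -85, 25) [(np.float64(8.5), [-0.27, 0.56, 0.31, 2.08, -1.02, 0.23, 2.59]), (np.float64(8.5), [-0.27, 0.56, 0.31, 2.08, -1.02, 0.23, 2.59]), (np.float64(0.0), [0.55, 0.62, -0.7, 2.15, 1.43, 0.29, 0.34])]
t 6.20 stage xy [-22.1   2.6] h 98.2 tilt 29.1 yaw 0.38 gap 42.8 F [4.1 1.7 3. ] q [-0.72  0.38  0.62  2.2  -1.04  0.21  2.47]
(-62, 0, 60, 22, 0) -> [ 1.78 -0.08  0.46] [0.08 1.43 0.04]
(-62, 0, 7, 22, 0) -> [ 2.64 -0.09  2.01] [0.08 1.43 0.04]
```

```bash
cat > sim.py <<'E'
from reach import *
def err(q,t,M):
    x,A=fk(q); return np.r_[t-x,300*(M*A.inv()).as_rotvec()]
def sim(q,way):
    q=np.array(q,float)
    for w in way:
        t,M=pose(*w)
        for k in range(60):
            e=err(q,t,M); n=np.linalg.norm(e); e=e*min(1,20/max(n,1e-9))
            J=np.array([(err(q,t,M)-err(q+1e-4*v,t,M))/1e-4 for v in np.eye(7)]).T
            q=np.clip(q+J.T@np.linalg.solve(J@J.T+50*np.eye(6),e),LO,HI)
        print(w,q.round(2),"err",np.linalg.norm(err(q,t,M)).round(1))
    return q
E
python3 - <<'E'
from sim import *
q0=read_state()["qpos"]
for way in ([(-60,40,160,0,-60),(-60,40,160,35,-60),(-60,40,100,40,0),(-16,0,60,40,0),(-16,0,31,40,0),(33,0,31,40,0)],
            [(-60,120,160,0,-80),(-60,120,160,35,-80),(-60,60,100,40,0),(-16,0,60,40,0),(33,0,31,40,0)],
            [(-60,0,160,0,0),(-60,0,160,0,-90),(-60,0,160,40,-90),(-60,0,100,40,0),(-16,0,60,40,0),(33,0,31,40,0)]):
    sim(q0,way); print()
E
```

```text
(-60, 40, 160, 0, -60) [-1.1   0.72  1.27  1.84 -0.74  1.17  1.06] err 0.0
(-60, 40, 160, 35, -60) [-1.46  0.77  1.27  2.04 -0.26  0.64  0.49] err 24.8
(-60, 40, 100, 40, 0) [-0.88  0.25  0.6   2.43 -0.11  0.23  1.43] err 172.1
(-16, 0, 60, 40, 0) [ 0.16  0.33 -0.42  2.35 -1.02  0.23  2.64] err 215.4
(-16, 0, 31, 40, 0) [ 0.58  0.43 -0.9   2.38 -1.02  0.23  2.64] err 277.4
(33, 0, 31, 40, 0) [ 0.43  0.47 -0.73  2.27 -1.02  0.23  2.64] err 258.0

(-60, 120, 160, 0, -80) [-1.22  0.74  1.27  1.81 -0.76  1.19  0.58] err 0.0
(-60, 120, 160, 35, -80) [-1.44  0.91  1.27  1.8  -0.28  1.02  0.11] err 0.0
(-60, 60, 100, 40, 0) [-1.1   0.3   0.8   2.43  0.16  0.23  1.11] err 173.7
(-16, 0, 60, 40, 0) [-0.32  0.32  0.11  2.38 -0.24  0.23  1.68] err 207.4
(33, 0, 31, 40, 0) [-0.06  0.43 -0.17  2.28 -0.55  0.23  2.04] err 216.9

(-60, 0, 160, 0, 0) [-0.93  0.55  1.02  1.85 -0.54  1.05  1.99] err 0.0
(-60, 0, 160, 0, -90) [-1.03  0.71  1.27  1.85 -0.74  1.16  0.6 ] err 0.0
(-60, 0, 160, 40, -90) [-1.29  0.92  1.27  1.85 -0.19  0.98  0.05] err 0.1
(-60, 0, 100, 40, 0) [-0.85  0.25  0.69  2.43  0.28  0.23  1.13] err 174.6
(-16, 0, 60, 40, 0) [-0.47  0.33  0.28  2.39  0.07  0.23  1.36] err 211.8
(33, 0, 31, 40, 0) [-0.33  0.43  0.14  2.29 -0.01  0.23  1.45] err 216.5
```

```bash
python3 - <<'E'
from sim import *
for t in(12,15,18,20): print(t,[(round(e,1),q.round(2).tolist()) for e,q in best(-62,0,7,t)[:2]])
q=sim(read_state()["qpos"],[(-62,0,60,12),(-62,0,7,15),(-20,0,7,18),(0,0,7,21),(14,0,7,22)])
go(-62,0,60,12,0); go(-62,0,7,14,0)
E
```

```text
12 [(np.float64(0.0), [-0.8, 0.63, 0.79, 2.14, -0.98, 0.51, 2.37]), (np.float64(0.0), [-0.28, 0.47, 0.1, 2.17, -0.13, 0.3, 1.6])]
15 [(np.float64(0.0), [-0.76, 0.59, 0.71, 2.17, -1.02, 0.41, 2.42]), (np.float64(0.0), [-0.36, 0.47, 0.19, 2.2, -0.31, 0.23, 1.76])]
18 [(np.float64(0.0), [-0.65, 0.53, 0.55, 2.21, -1.02, 0.28, 2.43]), (np.float64(0.0), [-0.56, 0.5, 0.44, 2.22, -0.88, 0.23, 2.3])]
20 [(np.float64(3.8), [-0.6, 0.51, 0.48, 2.23, -1.02, 0.23, 2.44]), (np.float64(3.8), [-0.6, 0.51, 0.48, 2.23, -1.02, 0.23, 2.44])]
(-62, 0, 60, 12) [-0.86  0.54  0.85  2.11 -0.78  0.57  2.19] err 0.0
(-62, 0, 7, 15) [-0.73  0.57  0.66  2.18 -0.97  0.39  2.37] err 0.0
(-20, 0, 7, 18) [-0.68  0.6   0.62  2.11 -1.02  0.36  2.41] err 0.0
(0, 0, 7, 21) [-0.58  0.58  0.5   2.1  -1.02  0.27  2.42] err 0.0
(14, 0, 7, 22) [-0.56  0.59  0.47  2.08 -1.02  0.26  2.42] err 0.0
(-62, 0, 60, 12, 0) -> [ 1.78 -0.08  0.46] [0.08 3.43 0.05]
(-62, 0, 7, 14, 0) -> [ 2.64 -0.09  2.01] [0.08 3.03 0.05]
```

{"fn": "step_arm", "kwargs": {"moves": "-0.55 0.9 -0.08 0.2 0 1.7 0;-0.55 1.78 -0.08 0.46 0 3.4 0;-0.55 1.78 -0.08 0.46 0 3.4 0;-0.55 1.78 -0.08 0.46 0 3.4 0;-0.55 2.2 -0.08 1.2 0 3.1 0;-0.55 2.64 -0.09 2 0 3 0;-0.55 2.64 -0.09 2 0 3 0;-0.55 2.64 -0.09 2 0 3 0"}}

```text
clock: 7.0
tool_pos: [565.2, 69.6, 28.0]
eef_rot: [3.136, 0.248, -3.029]
ft_force: [0.3, -0.3, 0.4]
finger_gap: 19.4
```

```bash
python3 - <<'E'
from h import *
now(); go(-62,0,7,14);go(-30,0,7,17); go(0,0,7,20)
E
```

```text
t 7.00 stage xy [-61.8  -0.7] h 8.0 tilt 14.2 yaw 0.28 gap 19.4 F [ 0.3 -0.3  0.4] q [-0.74  0.58  0.69  2.16 -0.98  0.42  2.39]
(-62, 0, 7, 14, 0) -> [0.01 0.02 0.03] [0.07 0.04 0.04]
(-30, 0, 7, 17, 0) -> [-1.02  0.02  0.29] [ 0.07 -0.56  0.04]
(0, 0, 7, 20, 0) -> [-1.99  0.01  0.54] [ 0.08 -1.16  0.04]
```

{"fn": "step_arm", "kwargs": {"moves": "-0.55 -0.3 0.02 0.08 0 -0.2 0;-0.55 -0.55 0.02 0.15 0 -0.35 0;-0.55 -0.8 0.02 0.22 0 -0.5 0;-0.55 -1.1 0.02 0.3 0 -0.65 0;-0.55 -1.4 0.01 0.38 0 -0.8 0;-0.55 -1.7 0.01 0.46 0 -1 0;-0.55 -1.9 0.01 0.52 0 -1.15 0;-0.55 -2 0.01 0.54 0 -1.15 0"}}

```text
clock: 7.8
tool_pos: [627.2, 76.9, 27.0]
eef_rot: [3.135, 0.349, -3.031]
ft_force: [-2.5, -0.4, 1.9]
finger_gap: 19.3
```

```bash
python3 - <<'E'
from h import *
now(); d=snap("wrist","w3"); go(8,0,7,21);go(13,0,7,22);go(16,0,7,22)
E
```

```text
t 7.80 stage xy [ 0.6 -0.2] h 7.0 tilt 20.0 yaw 0.25 gap 19.3 F [-2.5 -0.4  1.9] q [-0.6   0.59  0.53  2.08 -1.01  0.31  2.41]
(8, 0, 7, 21, 0) -> [-0.21  0.01  0.08] [ 0.08 -0.2   0.03]
(13, 0, 7, 22, 0) -> [-0.37  0.01  0.14] [ 0.08 -0.4   0.03]
(16, 0, 7, 22, 0) -> [-0.47  0.01  0.17] [ 0.08 -0.4   0.03]
```

View pics/w3.png

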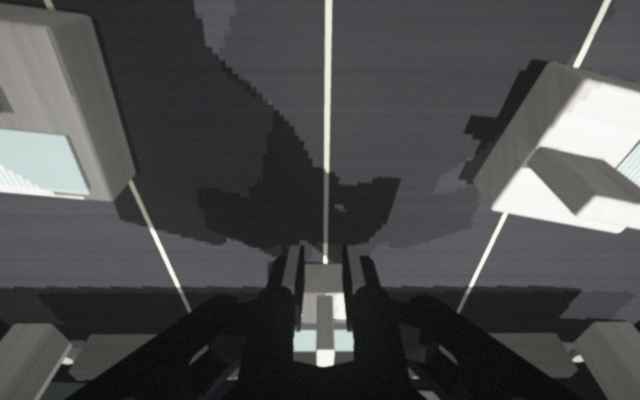

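The push works: the fin is at column 326, between the fingers and in line with the white line. I'll continue to the fence.

{"fn": "step_arm", "kwargs": {"moves": "-0.55 -0.1 0.01 0.04 0 -0.1 0;-0.55 -0.2 0.01 0.08 0 -0.2 0;-0.55 -0.3 0.01 0.11 0 -0.3 0;-0.55 -0.37 0.01 0.14 0 -0.4 0;-0.55 -0.42 0.01 0.16 0 -0.4 0;-0.55 -0.47 0.01 0.17 0 -0.4 0;-0.55 -0.47 0.01 0.17 0 -0.4 0;-0.55 -0.47 0.01 0.17 0 -0.4 0"}}

```text
clock: 8.65
tool_pos: [640.5, 78.8, 26.6]
eef_rot: [3.134, 0.381, -3.031]
ft_force: [-7.8, -0.1, 6.3]
finger_gap: 19.4
```

```bash
python3 - <<'E'
from h import *
now(); go(19,0,7,22)
E
```

```text
t 8.65 stage xy [14.   0.2] h 6.6 tilt 21.8 yaw 0.27 gap 19.4 F [-7.8 -0.1  6.3] q [-0.55  0.59  0.45  2.07 -1.01  0.26  2.43]
(19, 0, 7, 22, 0) -> [-0.16 -0.01  0.05] [ 0.09 -0.04  0.02]
```

{"fn": "step_arm", "kwargs": {"moves": "-0.55 -0.1 0 0.03 0 0 0;-0.55 -0.16 0 0.05 0 0 0;-0.55 -0.16 0 0.05 0 0 0;-0.55 -0.16 0 0.05 0 0 0;-0.55 0.3 0 -0.1 0 0.4 0;-0.55 0.8 0 -0.3 0 1 0;-0.55 1.4 0 -0.5 0 1.5 0;-0.55 2 0 -0.6 0 2 0"}}

```text
clock: 9.45
tool_pos: [579.0, 71.8, 21.7]
eef_rot: [3.135, 0.207, -3.029]
ft_force: [1.1, 0.8, 4.8]
finger_gap: 19.3
```

```bash
python3 - <<'E'
from h import *
now(); go(-62,0,70,5); go(-62,-75,75,0,-8); go(-100,-98,75,0,-8); go(-102,-98,24,0,-8)
d=snap("wrist","w4"); e=snap("side")
cv2.imwrite("pics/s4.png",cv2.resize(e["frame"][150:290,270:440,::-1],None,fx=4,fy=4,interpolation=2))
E
```

```text
t 9.45 stage xy [-47.9  -0.1] h 1.7 tilt 11.9 yaw 0.28 gap 19.3 F [1.1 0.8 4.8] q [-0.69  0.61  0.64  2.1  -0.85  0.46  2.27]
(-62, 0, 70, 5, 0) -> [-0.01  0.02 -2.33] [0.08 1.37 0.04]
(-62, -75, 75, 0, -8) -> [-0.03 -2.48 -2.51] [0.24 2.36 1.64]
(-100, -98, 75, 0, -8) -> [ 1.21 -3.24 -2.77] [0.24 2.36 1.64]
(-102, -98, 24, 0, -8) -> [ 1.62 -3.25 -1.12] [0.24 2.36 1.64]
```

View pics/s4.png

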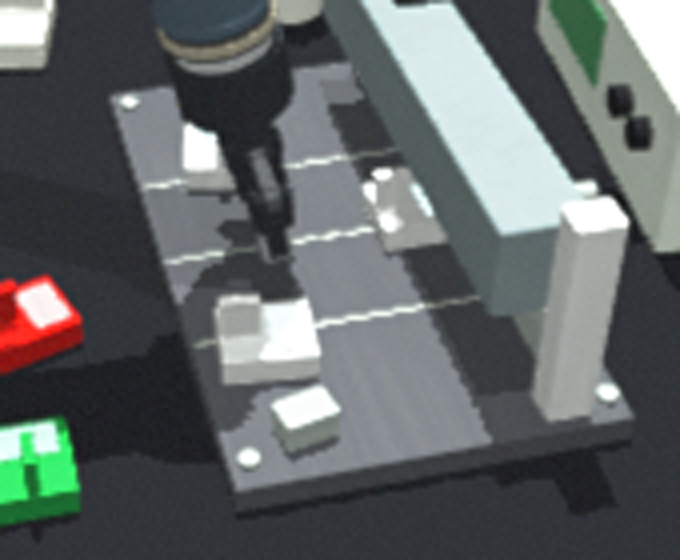

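The side view shows the mid carrier at the fence, its fin visible in front of the bar and aligned with the middle line. The right and left carriers are untouched. Next is the right carrier.

{"fn": "step_arm", "kwargs": {"moves": "0 0 0 -1.2 0 0.5 0;0 0 0 -2.3 0 1.4 0;0 0.2 -1 -2.5 0.2 2.4 0.8;0 0.7 -2 -2.6 0.2 2.4 1.6;0 1.2 -3.2 -2.8 0.2 2.4 1.6;0 1.2 -3.24 -2.8 0.2 2.4 1.6;0 1.2 -3.24 -2.8 0.2 2.4 1.6;0 1.2 -3.24 -2.8 0.2 2.4 1.6"}}

```text
clock: 10.35
tool_pos: [538.1, -30.2, 95.7]
eef_rot: [3.137, -0.004, 3.117]
ft_force: [0.2, -0.0, -0.8]
finger_gap: 43.0
```

```bash
python3 - <<'E'
from h import *
now(); go(-102,-98,50,0,-8); go(-102,-98,26,0,-8)
E
```

```text
t 10.35 stage xy [-99.6 -97. ] h 75.7 tilt 0.3 yaw -7.66 gap 43.0 F [ 0.2 -0.  -0.8] q [-0.69  0.57  0.91  2.02 -0.6   0.85  2.11]
(-102, -98, 50, 0, -8) -> [ 0.07 -0.05  0.86] [ 0.05 -0.04  0.07]
(-102, -98, 26, 0, -8) -> [ 0.07 -0.05  1.66] [ 0.05 -0.04  0.07]
```

{"fn": "step_arm", "kwargs": {"moves": "0 0.07 -0.05 0.86 0 0 0;0 0.07 -0.05 1.4 0 0 0;0 0.07 -0.05 1.65 0 0 0;0 0.07 -0.05 1.65 0 0 0;-1 0.07 -0.05 1.65 0 0 0;-1 0.07 -0.05 1.65 0 0 0;-1 0.07 -0.05 1.65 0 0 0;-1 0.07 -0.05 1.65 0 0 0"}}

```text
clock: 11.15
tool_pos: [536.4, -31.6, 47.0]
eef_rot: [3.137, -0.002, 3.117]
ft_force: [-0.6, 0.4, 4.6]
finger_gap: 6.8
```

```bash
python3 - <<'E'
from h import *
now(); go(-60,-85,26,0,0); go(-17,-85,26,0,0)
E
```

```text
t 11.15 stage xy [-101.4  -98.3] h 27.0 tilt 0.3 yaw -7.67 gap 6.8 F [-0.6  0.4  4.6] q [-0.63  0.63  0.83  2.05 -0.69  0.76  2.18]
(-60, -85, 26, 0, 0) -> [-1.31  0.62  0.03] [ 0.05 -0.02 -1.53]
(-17, -85, 26, 0, 0) -> [-2.73  0.81  0.03] [ 0.05 -0.02 -1.53]
```

{"fn": "step_arm", "kwargs": {"moves": "-1 -0.3 0.15 0 0 0 -0.4;-1 -0.65 0.3 0 0 0 -0.8;-1 -1 0.45 0 0 0 -1.2;-1 -1.35 0.62 0 0 0 -1.53;-1 -1.8 0.68 0 0 0 -1.53;-1 -2.3 0.75 0 0 0 -1.53;-1 -2.7 0.81 0 0 0 -1.53;-1 -2.73 0.81 0 0 0 -1.53"}}

```text
clock: 11.95
tool_pos: [621.3, -8.3, 47.1]
eef_rot: [3.137, 0.001, -3.03]
ft_force: [-0.3, 2.3, 3.3]
finger_gap: 6.6
```

```bash
python3 - <<'E'
from h import *
now(); d=snap("wrist"); cv2.imwrite("pics/w5.png",d["frame"][:,:,::-1])
g=cv2.cvtColor(d["frame"],cv2.COLOR_RGB2GRAY)
P=proj(d,[[*wd([-40,-85]),20],[*wd([-80,-85]),20]]); print("line predicted px",P.round(1))
go(-20,-85,75,0,0); go(-62,-85,75,10,0); go(-62,-85,8,14,0)
E
```

```text
t 11.95 stage xy [-14.5 -84.4] h 27.1 tilt 0.3 yaw 0.13 gap 6.6 F [-0.3  2.3  3.3] q [-0.59  0.72  0.78  1.85 -0.67  0.85  2.21]
line predicted px [[323.1 193.8]
 [323.3 121. ]]
(-20, -85, 75, 0, 0) -> [ 0.18 -0.01 -1.6 ] [0.05 0.01 0.02]
(-62, -85, 75, 10, 0) -> [ 1.58 -0.01 -1.6 ] [ 0.05 -1.99  0.02]
(-62, -85, 8, 14, 0) -> [ 1.58 -0.02  0.64] [ 0.05 -2.79  0.01]
```

View pics/w5.png

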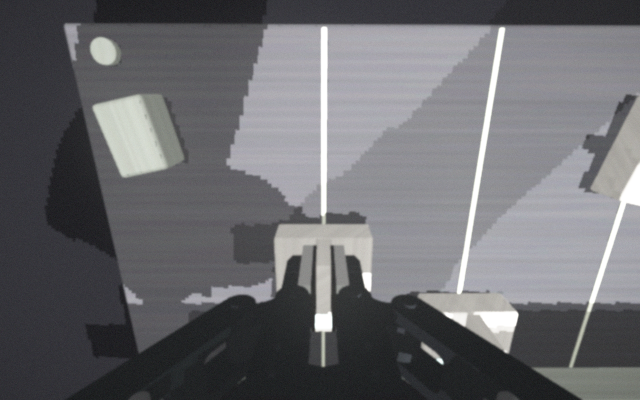

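The right carrier is held square: its block spans columns 275–372 and the line is at 323.5. I'll use the same release and push.

{"fn": "step_arm", "kwargs": {"moves": "-0.2 0 0 0 0 0 0;-0.2 0 0 0 0 0 0;-0.2 0 0 -0.5 0 0 0;-0.2 0 0 -1.4 0 0 0;-0.2 0.5 -0.01 -1.6 0 -0.5 0;-0.4 1.2 -0.01 -1.6 0 -1.2 0;-0.55 1.58 -0.01 -1.6 0 -2 0;-0.55 1.58 -0.01 -1.6 0 -2 0"}}

```text
clock: 12.8
tool_pos: [569.9, -14.8, 95.4]
eef_rot: [3.134, 0.174, -3.035]
ft_force: [-0.2, -0.7, 0.6]
finger_gap: 19.4
```

```bash
python3 - <<'E'
from h import *
now(); go(-62,-85,8,14,0)
E
```

```text
t 12.80 stage xy [-66.4 -85.2] h 75.4 tilt 10.0 yaw -0.06 gap 19.4 F [-0.2 -0.7  0.6] q [-0.66  0.5   0.81  2.07 -0.69  0.64  2.28]
(-62, -85, 8, 14, 0) -> [ 0.25 -0.01  2.24] [ 0.09 -0.81 -0.03]
```

{"fn": "step_arm", "kwargs": {"moves": "-0.55 0.25 0 1 0 -0.8 0;-0.55 0.25 0 2 0 -0.8 0;-0.55 0.25 0 2.24 0 -0.8 0;-0.55 0.25 0 2.24 0 -0.8 0;-0.55 0 0 2.3 0 -0.8 0;-0.55 -0.3 0 2.35 0 -1 0;-0.55 -0.5 0 2.4 0 -1.1 0;-0.55 -0.6 0 2.45 0 -1.2 0"}}

```text
clock: 13.6
tool_pos: [601.6, -10.6, 26.8]
eef_rot: [3.134, 0.281, -3.035]
ft_force: [-1.6, 0.2, -0.8]
finger_gap: 19.4
```

```bash
python3 - <<'E'
from h import *
now(); go(-20,-85,7,18);go(0,-85,7,20);go(10,-85,7,21.5)
E
```

```text
t 13.60 stage xy [-34.4 -84.5] h 6.8 tilt 16.1 yaw -0.03 gap 19.4 F [-1.6  0.2 -0.8] q [-0.46  0.58  0.55  2.1  -0.95  0.4   2.51]
(-20, -85, 7, 18, 0) -> [-0.46 -0.02  0.13] [ 0.08 -0.38 -0.03]
(0, -85, 7, 20, 0) -> [-1.1  -0.02  0.31] [ 0.08 -0.78 -0.03]
(10, -85, 7, 21.5, 0) -> [-1.42 -0.02  0.41] [ 0.08 -1.08 -0.03]
```

{"fn": "step_arm", "kwargs": {"moves": "-0.55 -0.25 -0.01 0.07 0 -0.2 0;-0.55 -0.5 -0.02 0.14 0 -0.4 0;-0.55 -0.75 -0.02 0.21 0 -0.55 0;-0.55 -1 -0.02 0.28 0 -0.7 0;-0.55 -1.25 -0.02 0.36 0 -0.9 0;-0.55 -1.42 -0.02 0.41 0 -1.1 0;-0.55 -1.55 -0.02 0.45 0 -1.2 0;-0.55 -1.63 -0.02 0.48 0 -1.2 0"}}

```text
clock: 14.4
tool_pos: [650.1, -6.1, 25.9]
eef_rot: [3.131, 0.382, -3.038]
ft_force: [-16.3, -0.4, 12.8]
finger_gap: 19.6
```

```bash
python3 - <<'E'
from h import *
now(); go(18,-85,7,22); go(-40,-85,14,14)
E
```

```text
t 14.40 stage xy [ 14.3 -85.3] h 5.9 tilt 21.9 yaw -0.04 gap 19.6 F [-16.3  -0.4  12.8] q [-0.31  0.58  0.35  2.05 -1.    0.27  2.57]
(18, -85, 7, 22, 0) -> [-0.13  0.01  0.01] [ 0.1  -0.02 -0.05]
(-40, -85, 14, 14, 0) -> [ 1.58  0.01 -0.93] [ 0.11  1.58 -0.04]
```

{"fn": "step_arm", "kwargs": {"moves": "-0.55 0.4 0 -0.15 0 0.4 0;-0.55 0.8 0 -0.4 0 0.8 0;-0.55 1.2 0 -0.7 0 1.2 0;-0.55 1.6 0 -0.95 0 1.6 0;-0.3 1.8 0 -2 0 1.9 0;0 1.9 0 -3 0 2.2 0;0 1.9 0 -3.5 0 2.5 0;0 1.9 0 -3.5 0 2.5 0"}}

```text
clock: 15.2
tool_pos: [560.9, -16.8, 104.4]
eef_rot: [3.132, 0.17, -3.035]
ft_force: [1.2, -0.2, 0.4]
finger_gap: 42.5
```

```bash
python3 - <<'E'
from sim import *
now(); go(-66,78,110,0,-102); 
sim(read_state()["qpos"],[(-66,0,110,0,-40),(-66,78,110,0,-102),(-66,78,26,0,-102),(-60,85,26,0,-180),(-20,85,26,0,-180),(-20,85,75,0,-180),(-60,85,75,10,0),(-60,85,8,14,0),(14,85,7,22)])
E
```

```text
t 15.20 stage xy [-75.5 -86.2] h 84.4 tilt 9.7 yaw -0.01 gap 42.5 F [ 1.2 -0.2  0.4] q [-0.64  0.46  0.78  2.08 -0.62  0.64  2.22]
(-66, 78, 110, 0, -102) -> [-0.45  5.48 -0.74] [ 1.81  1.31 20.33]
(-66, 0, 110, 0, -40) [-0.92  0.62  1.02  1.92 -0.64  0.97  1.38] err 0.0
(-66, 78, 110, 0, -102) [-1.15  0.81  1.27  1.89 -0.86  1.13  0.35] err 0.0
(-66, 78, 26, 0, -102) [-1.09  0.89  1.15  1.96 -0.98  1.01  0.44] err 0.0
(-60, 85, 26, 0, -180) [-1.1   0.93  1.19  1.94 -1.02  1.06 -0.91] err 0.0
(-20, 85, 26, 0, -180) [-1.05  0.97  1.17  1.83 -1.02  1.1  -0.95] err 0.0
(-20, 85, 75, 0, -180) [-1.07  0.92  1.23  1.8  -0.95  1.16 -0.99] err 0.0
(-60, 85, 75, 10, 0) [-0.75  0.43  0.49  2.06 -0.33  0.54  1.62] err 0.0
(-60, 85, 8, 14, 0) [-0.67  0.51  0.37  2.15 -0.44  0.29  1.71] err 0.0
(14, 85, 7, 22) [-0.65  0.58  0.38  2.07 -0.66  0.23  1.93] err 17.9
```

```bash
python3 - <<'E'
from h import *
go(-66,20,110,0,-60)
E
```

```text
(-66, 20, 110, 0, -60) -> [-0.45  3.55 -0.76] [ 1.12  1.71 11.96]
```

{"fn": "step_arm", "kwargs": {"moves": "0 -0.1 0.5 -0.8 0.2 0.4 1.6;0 -0.2 1 -0.8 0.3 0.6 3.2;0 -0.2 1.5 -0.8 0.4 0.8 4.8;0 -0.3 2 -0.8 0.6 1 6.4;0 -0.4 2.5 -0.8 0.7 1.2 8;0 -0.4 3 -0.8 0.9 1.4 9.6;0 -0.45 3.5 -0.8 1 1.6 11.2;0 -0.45 3.55 -0.76 1.1 1.7 12"}}

```text
clock: 16.0
tool_pos: [559.5, 92.6, 128.6]
eef_rot: [3.14, -0.001, 2.2]
ft_force: [0.8, 0.0, -0.0]
finger_gap: 42.7
```

```bash
python3 - <<'E'
from h import *
now(); go(-66,78,80,0,-102); go(-65,80,26,0,-102)
E
```

```text
t 16.00 stage xy [-65.1  22.7] h 108.6 tilt 0.1 yaw -60.18 gap 42.7 F [ 0.8  0.  -0. ] q [-1.01  0.66  1.13  1.94 -0.72  1.01  1.08]
(-66, 78, 80, 0, -102) -> [1.61 0.89 0.96] [ 0.01 -0.01  8.36]
(-65, 80, 26, 0, -102) -> [1.65 0.95 2.76] [ 0.01 -0.01  8.36]
```

{"fn": "step_arm", "kwargs": {"moves": "0 0.4 0.2 0.5 0 0 1.7;0 0.8 0.4 0.9 0 0 3.4;0 1.2 0.6 0.9 0 0 5.1;0 1.55 0.85 0.9 0 0 6.8;0 1.56 0.87 1 0 0 8.36;0 1.56 0.87 1.7 0 0 8.36;0 1.56 0.87 2.4 0 0 8.36;0 1.56 0.87 2.73 0 0 8.36"}}

```text
clock: 16.8
tool_pos: [552.2, 146.1, 43.9]
eef_rot: [-3.139, -0.0, 1.471]
ft_force: [-0.2, -0.3, -0.4]
finger_gap: 42.6
```

{"fn": "step_arm", "kwargs": {"moves": "0 0 0 0 0 0 0;-1 0 0 0 0 0 0;-1 0 0 0 0 0 0;-1 0 0 0 0 0 0;-1 0 0 0 0 0 0;-1 0 0 0 0 0 0;-1 0 0 0 0 0 0;-1 0 0 0 0 0 0"}}

```text
clock: 17.6
tool_pos: [552.8, 146.0, 44.7]
eef_rot: [-3.141, -0.001, 1.471]
ft_force: [-1.0, -0.2, 6.1]
finger_gap: 7.1
```

```bash
python3 - <<'E'
from h import *
now(); go(-66,80,26,0,-140); go(-66,85,26,0,-180); go(-20,85,26,0,-180)
E
```

```text
t 17.60 stage xy [-65.9  76.6] h 24.7 tilt 0.1 yaw -101.95 gap 7.1 F [-1.  -0.2  6.1] q [-1.08  0.86  1.13  1.98 -0.97  0.98  0.45]
(-66, 80, 26, 0, -140) -> [ 0.11 -0.03 -0.04] [-0.01 -0.01  7.61]
(-66, 85, 26, 0, -180) -> [ 0.27 -0.06 -0.04] [-1.000e-02 -0.000e+00  1.561e+01]
(-20, 85, 26, 0, -180) -> [ 0.59  1.44 -0.04] [-1.000e-02 -0.000e+00  1.561e+01]
```

{"fn": "step_arm", "kwargs": {"moves": "-1 0 0 0 0 0 1.5;-1 0.03 0 0 0 0 3;-1 0.06 0 0 0 0 4.5;-1 0.1 -0.02 0 0 0 6;-1 0.11 -0.03 0 0 0 7.6;-1 0.11 -0.03 0 0 0 9;-1 0.15 -0.1 0 0 0 10.5;-1 0.2 -0.15 0 0 0 12"}}

```text
clock: 18.4
tool_pos: [549.2, 152.7, 44.8]
eef_rot: [-3.141, -0.0, 0.419]
ft_force: [0.9, 0.1, 1.0]
finger_gap: 6.7
```

```bash
python3 - <<'E'
from h import *
now(); go(-72,85,26,0,-180)
E
```

```text
t 18.40 stage xy [-68.7  83.6] h 24.8 tilt 0.1 yaw -162.24 gap 6.7 F [0.9 0.1 1. ] q [-1.12  0.9   1.19  1.99 -1.02  1.03 -0.58]
(-72, 85, 26, 0, -180) -> [-0.09 -0.08 -0.04] [-0.01 -0.    3.55]
```

{"fn": "step_arm", "kwargs": {"moves": "-1 0 0 0 0 0 1.2;-1 -0.05 -0.04 0 0 0 2.4;-1 -0.09 -0.08 0 0 0 3.55;-1 -0.09 -0.08 0 0 0 3.55;0 -0.09 -0.08 0 0 0 3.55;0 -0.09 -0.08 0 0 0 3.55;0 -0.09 -0.08 0 0 0 3.55;0 -0.09 -0.08 -1 0 0 3.55"}}

```text
clock: 19.2
tool_pos: [543.3, 154.0, 71.9]
eef_rot: [3.141, 0.007, 0.11]
ft_force: [-1.0, 1.1, 0.0]
finger_gap: 42.7
```

```bash
python3 - <<'E'
from h import *
now(); go(-100,60,110,0,-100); go(-80,85,90,0,0)
E
```

```text
t 19.20 stage xy [-74.5  85.5] h 51.9 tilt 0.4 yaw -179.94 gap 42.7 F [-1.   1.1  0. ] q [-1.15  0.86  1.23  1.98 -0.96  1.06 -0.93]
(-100, 60, 110, 0, -100) -> [-0.86  0.85 -1.93] [ -0.05   0.07 -15.99]
(-80, 85, 90, 0, 0) -> [-0.19  0.02 -1.27] [-1.200e-01  1.000e-02 -3.599e+01]
```

{"fn": "step_arm", "kwargs": {"moves": "0 0 0 -1.2 0 0 -0.5;0 -0.3 0 -1.9 0 0 -2;0 -0.6 0 -1.9 0 0 -3.7;0 -0.86 0 -1.9 0 0 -5.4;0 -0.86 0 -1.9 0 0 -7.1;0 -0.86 0 -1.9 0 0 -8.8;0 -0.86 0 -1.9 0 0 -10.5;0 -0.86 0 -1.9 0 0 -12.2"}}

```text
clock: 20.0
tool_pos: [517.8, 151.1, 129.2]
eef_rot: [-3.136, 0.004, 1.181]
ft_force: [0.5, 0.6, 0.2]
finger_gap: 42.7
```

```bash
python3 - <<'E'
from h import *
now(); go(-95,85,100,0,-55); 
E
```

```text
t 20.00 stage xy [-100.1   85.4] h 109.2 tilt 0.4 yaw -118.57 gap 42.7 F [0.5 0.6 0.2] q [-1.12  0.57  1.05  2.   -0.62  0.94 -0.14]
(-95, 85, 100, 0, -55) -> [0.07 0.16 0.3 ] [ -0.08  -0.   -12.71]
```

{"fn": "step_arm", "kwargs": {"moves": "0 0 0 0 0 0 -1.7;0 0 0 0 0 0 -3.4;0 0 0 0 0 0 -5.1;0 0 0 0 0 0 -6.8;0 0 0 0 0 0 -8.5;0 0 0 0 0 0 -10.2;0 0 0 0 0 0 -11.9;0 0 0 0 0 0 -13.6"}}

```text
clock: 20.8
tool_pos: [517.7, 150.8, 129.2]
eef_rot: [-3.136, -0.004, 2.374]
ft_force: [0.1, -0.4, 0.3]
finger_gap: 42.6
```

```bash
python3 - <<'E'
from h import *
now(); go(-85,85,80,0,0); 
E
```

```text
t 20.80 stage xy [-100.3   85.1] h 109.2 tilt 0.4 yaw -50.2 gap 42.6 F [ 0.1 -0.4  0.3] q [-0.92  0.44  0.73  1.99 -0.39  0.86  0.82]
(-85, 85, 80, 0, 0) -> [-0.33  0.4   0.97] [ -0.04  -0.08 -10.04]
```

{"fn": "step_arm", "kwargs": {"moves": "0 0 0 0 0 0 -1.7;0 -0.1 0.1 0.3 0 0 -3.4;0 -0.2 0.2 0.6 0 0 -5.1;0 -0.3 0.3 0.9 0 0 -6.8;0 -0.33 0.4 0.97 0 0 -8.5;0 -0.33 0.4 0.97 0 0 -10;0 -0.33 0.4 0.97 0 0 -10;0 -0.33 0.4 0.97 0 0 -10"}}

```text
clock: 21.6
tool_pos: [532.9, 152.1, 100.0]
eef_rot: [-3.141, -0.007, -3.039]
ft_force: [0.5, 0.1, 0.3]
finger_gap: 42.4
```

```bash
python3 - <<'E'
from h import *
now(); snap("wrist","w6"); go(-74,85,60,0,0); go(-74,85,26,0,0)
E
```

```text
t 21.60 stage xy [-85.   84.8] h 80.0 tilt 0.4 yaw -0.38 gap 42.4 F [0.5 0.1 0.3] q [-0.71  0.46  0.47  1.97 -0.29  0.79  1.59]
(-74, 85, 60, 0, 0) -> [-0.37  0.01  0.66] [-0.01 -0.08 -0.07]
(-74, 85, 26, 0, 0) -> [-0.38  0.01  1.8 ] [-0.01 -0.08 -0.07]
```

View pics/w6.png

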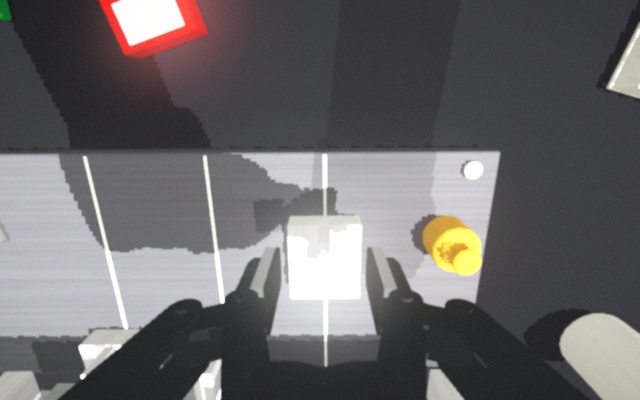

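The left carrier is now turned square. Its block spans columns 288–361 and the line is at 325, with the fin to the front. The weight at (452,248) has not moved. I'll regrip and drag.

{"fn": "step_arm", "kwargs": {"moves": "0 -0.38 0 0.5 0 0 0;0 -0.38 0 1.1 0 0 0;0 -0.38 0 1.7 0 0 0;0 -0.38 0 1.8 0 0 0;-1 -0.38 0 1.8 0 0 0;-1 -0.38 0 1.8 0 0 0;-1 -0.38 0 1.8 0 0 0;-1 -0.38 0 1.8 0 0 0"}}

```text
clock: 22.45
tool_pos: [544.5, 153.6, 46.9]
eef_rot: [3.141, -0.005, -3.039]
ft_force: [-0.7, 0.2, 2.0]
finger_gap: 6.5
```

```bash
python3 - <<'E'
from h import *
now(); go(-17,85,26,0,0)
E
```

```text
t 22.45 stage xy [-73.3  85. ] h 26.9 tilt 0.3 yaw -0.35 gap 6.5 F [-0.7  0.2  2. ] q [-0.67  0.55  0.42  1.97 -0.34  0.7   1.64]
(-17, 85, 26, 0, 0) -> [-1.88  0.01  0.02] [ 0.   -0.06 -0.07]
```

{"fn": "step_arm", "kwargs": {"moves": "-1 -0.4 0 0 0 0 0;-1 -0.8 0 0 0 0 -0.1;-1 -1.2 0 0 0 0 -0.1;-1 -1.6 0 0 0 0 -0.1;-1 -1.9 0 0 0 0 -0.1;-1 -1.9 0 0 0 0 -0.1;-0.2 -1.9 0 0 0 0 -0.1;-0.2 -1.9 0 0 0 0 -0.1"}}

```text
clock: 23.25
tool_pos: [601.2, 159.3, 46.4]
eef_rot: [-3.142, -0.005, -3.03]
ft_force: [-0.2, -0.1, 0.1]
finger_gap: 33.5
```

```bash
python3 - <<'E'
from sim import *
now(); go(-16,85,75,0); go(-62,85,75,10); go(-62,85,8,14)
sim(read_state()["qpos"],[(-16,85,75,0),(-62,85,75,10),(-62,85,8,14),(-20,85,7,18),(14,85,7,21)])
E
```

```text
t 23.25 stage xy [-16.3  84.5] h 26.4 tilt 0.3 yaw 0.14 gap 33.5 F [-0.2 -0.1  0.1] q [-0.62  0.62  0.42  1.83 -0.35  0.76  1.66]
(-16, 85, 75, 0, 0) -> [-0.    0.02 -1.62] [-0.   -0.06  0.03]
(-62, 85, 75, 10, 0) -> [ 1.53  0.02 -1.61] [ 0.   -2.06  0.03]
(-62, 85, 8, 14, 0) -> [1.52 0.02 0.62] [ 0.   -2.86  0.03]
(-16, 85, 75, 0) [-0.65  0.56  0.45  1.81 -0.32  0.84  1.63] err 0.0
(-62, 85, 75, 10) [-0.74  0.43  0.48  2.07 -0.31  0.54  1.61] err 0.0
(-62, 85, 8, 14) [-0.66  0.51  0.36  2.16 -0.42  0.29  1.7 ] err 0.0
(-20, 85, 7, 18) [-0.62  0.54  0.33  2.11 -0.44  0.23  1.72] err 0.0
(14, 85, 7, 21) [-0.63  0.58  0.36  2.06 -0.57  0.23  1.85] err 10.4
```

```bash
python3 - <<'E'
from sim import *
q=read_state()["qpos"]
for a in((-62,85,110,28,12),(-62,85,110,20,25),(-62,85,110,0,30)):
    sim(q,[(-16,85,75,0),(-62,85,110,10),a,(-62,85,75,12),(-62,85,8,14),(-20,85,7,18),(14,85,7,21.5)]);print()
E
```

```text
(-16, 85, 75, 0) [-0.65  0.56  0.45  1.81 -0.32  0.84  1.63] err 0.0
(-62, 85, 110, 10) [-0.77  0.38  0.51  2.04 -0.26  0.61  1.56] err 0.0
(-62, 85, 110, 28, 12) [-0.63  0.27  0.33  2.27 -0.54  0.23  2.06] err 31.1
(-62, 85, 75, 12) [-0.83  0.44  0.57  2.09 -0.4   0.5   1.69] err 0.0
(-62, 85, 8, 14) [-0.72  0.52  0.43  2.16 -0.53  0.31  1.8 ] err 0.0
(-20, 85, 7, 18) [-0.67  0.55  0.39  2.11 -0.56  0.25  1.83] err 0.0
(14, 85, 7, 21.5) [-0.67  0.59  0.41  2.06 -0.71  0.23  1.97] err 7.5

(-16, 85, 75, 0) [-0.65  0.56  0.45  1.81 -0.32  0.84  1.63] err 0.0
(-62, 85, 110, 10) [-0.77  0.38  0.51  2.04 -0.26  0.61  1.56] err 0.0
(-62, 85, 110, 20, 25) [-0.5   0.29  0.24  2.16 -0.43  0.4   2.2 ] err 0.0
(-62, 85, 75, 12) [-0.76  0.42  0.49  2.09 -0.33  0.49  1.62] err 0.0
(-62, 85, 8, 14) [-0.67  0.51  0.37  2.16 -0.44  0.29  1.71] err 0.0
(-20, 85, 7, 18) [-0.63  0.54  0.34  2.11 -0.46  0.23  1.74] err 0.0
(14, 85, 7, 21.5) [-0.65  0.58  0.38  2.07 -0.64  0.23  1.91] err 12.8

(-16, 85, 75, 0) [-0.65  0.56  0.45  1.81 -0.32  0.84  1.63] err 0.0
(-62, 85, 110, 10) [-0.77  0.38  0.51  2.04 -0.26  0.61  1.56] err 0.0
(-62, 85, 110, 0, 30) [-0.62  0.43  0.36  1.91 -0.21  0.84  2.04] err 0.0
(-62, 85, 75, 12) [-0.76  0.42  0.48  2.09 -0.32  0.49  1.61] err 0.0
(-62, 85, 8, 14) [-0.66  0.51  0.36  2.16 -0.43  0.29  1.7 ] err 0.0
(-20, 85, 7, 18) [-0.62  0.54  0.33  2.11 -0.44  0.23  1.72] err 0.0
(14, 85, 7, 21.5) [-0.64  0.58  0.37  2.07 -0.62  0.23  1.9 ] err 13.7
```

```bash
python3 - <<'E'
from h import *
go(-62,85,110,15,6); go(-62,85,110,28,12)
E
```

```text
(-62, 85, 110, 15, 6) -> [ 1.54  0.02 -2.78] [-0.15 -3.06 -1.17]
(-62, 85, 110, 28, 12) -> [ 1.54  0.02 -2.78] [-0.57 -5.64 -2.33]
```

{"fn": "step_arm", "kwargs": {"moves": "-0.2 0 0 -0.5 0 0 0;-0.2 0 0 -1.4 0 0 0;-0.2 0.5 0 -1.8 0 -0.7 0;-0.4 1 0 -2.3 0 -1.5 -0.4;-0.55 1.5 0 -2.7 0 -2.5 -0.8;-0.55 1.5 0 -2.7 0 -3.5 -1.2;-0.55 1.5 0 -2.7 0 -4.5 -1.8;-0.55 1.5 0 -2.7 0 -5.5 -2.4"}}

```text
clock: 24.05
tool_pos: [554.0, 157.5, 127.2]
eef_rot: [-3.113, 0.425, -2.833]
ft_force: [0.1, 1.2, -0.1]
finger_gap: 19.2
```

```bash
python3 - <<'E'
from sim import *
now(); go(-62,85,60,13); go(-62,85,8,14)
sim(read_state()["qpos"],[(-62,85,60,13),(-62,85,8,14),(-20,85,7,18),(14,85,7,20)])
E
```

```text
t 24.05 stage xy [-63.5  87.8] h 107.2 tilt 24.4 yaw 10.76 gap 19.2 F [ 0.1  1.2 -0.1] q [-0.83  0.31  0.53  2.2  -0.44  0.26  1.92]
(-62, 85, 60, 13, 0) -> [ 0.62 -0.06  1.45] [0.41 2.3  2.14]
(-62, 85, 8, 14, 0) -> [ 1.34 -0.02  3.03] [0.43 2.1  2.13]
(-62, 85, 60, 13) [-0.84  0.46  0.59  2.11 -0.48  0.45  1.75] err 0.0
(-62, 85, 8, 14) [-0.74  0.53  0.46  2.15 -0.58  0.32  1.84] err 0.0
(-20, 85, 7, 18) [-0.69  0.56  0.42  2.1  -0.61  0.26  1.88] err 0.0
(14, 85, 7, 20) [-0.66  0.59  0.4   2.05 -0.62  0.24  1.89] err 0.0
```

{"fn": "step_arm", "kwargs": {"moves": "-0.55 0.3 -0.04 0.7 0.2 1 1;-0.55 0.6 -0.05 1.4 0.4 2.3 2.1;-0.55 0.6 -0.05 1.45 0.4 2.3 2.1;-0.55 0.9 -0.05 2 0.4 2.2 2.1;-0.55 1.2 -0.03 2.7 0.4 2.1 2.1;-0.55 1.34 -0.02 3 0.4 2.1 2.1;-0.55 1.34 -0.02 3 0.4 2.1 2.1;-0.55 1.34 -0.02 3 0.4 2.1 2.1"}}

```text
clock: 24.85
tool_pos: [556.0, 154.5, 29.8]
eef_rot: [3.139, 0.246, -3.03]
ft_force: [0.2, -0.2, 0.7]
finger_gap: 19.5
```

```bash
python3 - <<'E'
from h import *
now(); go(-35,85,7,16);go(-20,85,7,18);go(0,85,7,19);go(10,85,7,20)
E
```

```text
t 24.85 stage xy [-61.7  84.6] h 9.8 tilt 14.1 yaw 0.19 gap 19.5 F [ 0.2 -0.2  0.7] q [-0.75  0.53  0.48  2.13 -0.57  0.33  1.85]
(-35, 85, 7, 16, 0) -> [-0.84  0.01  0.31] [ 0.03 -0.38  0.03]
(-20, 85, 7, 18, 0) -> [-1.33  0.01  0.43] [ 0.03 -0.78  0.03]
(0, 85, 7, 19, 0) -> [-1.97  0.01  0.59] [ 0.04 -0.98  0.03]
(10, 85, 7, 20, 0) -> [-2.3   0.    0.67] [ 0.04 -1.18  0.03]
```

{"fn": "step_arm", "kwargs": {"moves": "-0.55 -0.4 0.01 0.18 0 -0.2 0;-0.55 -0.8 0.01 0.3 0 -0.4 0;-0.55 -1.05 0.01 0.36 0 -0.6 0;-0.55 -1.3 0.01 0.43 0 -0.8 0;-0.55 -1.55 0.01 0.49 0 -0.9 0;-0.55 -1.8 0.01 0.55 0 -0.95 0;-0.55 -2 0.01 0.6 0 -1 0;-0.55 -2.15 0 0.64 0 -1.1 0"}}

```text
clock: 25.65
tool_pos: [623.8, 162.2, 26.9]
eef_rot: [3.14, 0.343, -3.03]
ft_force: [-1.4, 0.3, -0.1]
finger_gap: 19.1
```

```bash
python3 - <<'E'
from h import *
now(); go(12,85,7,20);go(16,85,7,20); go(19,85,7,20)
E
```

```text
t 25.65 stage xy [ 6.5 84.9] h 6.9 tilt 19.7 yaw 0.2 gap 19.1 F [-1.4  0.3 -0.1] q [-0.68  0.59  0.42  2.04 -0.62  0.26  1.9 ]
(12, 85, 7, 20, 0) -> [-0.17  0.    0.06] [ 0.03 -0.07  0.03]
(16, 85, 7, 20, 0) -> [-0.3  0.   0.1] [ 0.03 -0.07  0.03]
(19, 85, 7, 20, 0) -> [-0.39  0.    0.14] [ 0.03 -0.07  0.03]
```

{"fn": "step_arm", "kwargs": {"moves": "-0.55 -0.08 0 0.03 0 -0.1 0;-0.55 -0.16 0 0.06 0 -0.1 0;-0.55 -0.24 0 0.09 0 -0.1 0;-0.55 -0.3 0 0.1 0 -0.1 0;-0.55 -0.35 0 0.12 0 -0.1 0;-0.55 -0.38 0 0.13 0 -0.1 0;-0.55 -0.38 0 0.13 0 -0.1 0;-0.55 -0.38 0 0.13 0 -0.1 0"}}

```text
clock: 26.45
tool_pos: [631.3, 163.1, 25.7]
eef_rot: [3.138, 0.343, -3.03]
ft_force: [-13.7, -2.2, 10.0]
finger_gap: 19.1
```

```bash
python3 - <<'E'
from h import *
now(); go(-50,85,14,14); go(-110,0,120,0)
E
```

```text
t 26.45 stage xy [14. 85.] h 5.7 tilt 19.6 yaw 0.23 gap 19.1 F [-13.7  -2.2  10. ] q [-0.68  0.6   0.43  2.03 -0.63  0.27  1.91]
(-50, 85, 14, 14, 0) -> [ 1.92  0.01 -0.98] [0.05 1.13 0.03]
(-110, 0, 120, 0, 0) -> [ 2.62 -2.8  -4.99] [0.05 3.93 0.04]
```

{"fn": "step_arm", "kwargs": {"moves": "-0.55 0.5 0 -0.2 0 0.3 0;-0.55 1 0 -0.5 0 0.6 0;-0.55 1.5 0 -0.8 0 0.9 0;-0.55 1.92 0 -1 0 1.1 0;-0.55 2.2 -0.6 -2 0 1.1 0;-0.55 2.6 -1.5 -3 0 1 0;-0.55 3 -2.3 -3.5 0 1 0;-0.55 3 -2.8 -3.5 0 1 0"}}

```text
clock: 27.25
tool_pos: [519.6, 64.2, 95.5]
eef_rot: [3.136, 0.256, -3.032]
ft_force: [0.6, 0.3, -0.1]
finger_gap: 18.8
```

```bash
python3 - <<'E'
from h import *
now(); d=snap("wrist","w7")
for y in(-85,0,85):
    # expected front-face corners (bottom z=20, top z=40) and fin-top front edge z=68
    P=[[*wd([25,y+a]),z] for z in(20,40) for a in(-26,26)]+[[*wd([25,y+a]),68] for a in(-4,4)]
    print(y,proj(d,P).round(0).tolist())
E
```

```text
t 27.25 stage xy [-107.7   -1.2] h 75.5 tilt 14.7 yaw 0.13 gap 18.8 F [ 0.6  0.3 -0.1] q [-0.72  0.35  0.61  2.23 -0.48  0.41  1.94]
-85 [[206.0, 305.0], [261.0, 305.0], [199.0, 324.0], [258.0, 324.0], [215.0, 355.0], [225.0, 355.0]]
0 [[297.0, 305.0], [352.0, 305.0], [295.0, 324.0], [354.0, 324.0], [320.0, 354.0], [330.0, 354.0]]
85 [[387.0, 305.0], [443.0, 305.0], [391.0, 324.0], [450.0, 323.0], [425.0, 354.0], [435.0, 354.0]]
```

View pics/w7.png

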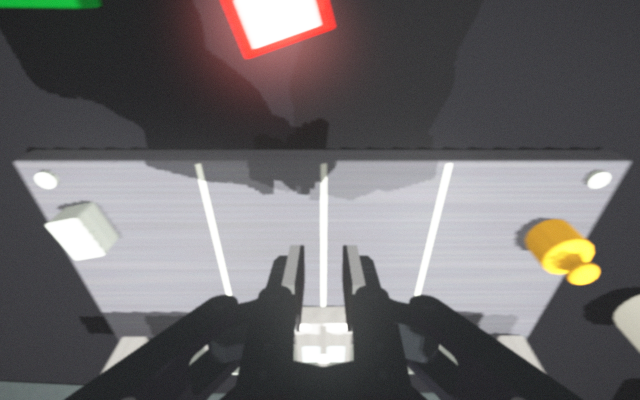

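The mid carrier's front face shows at columns 295–354, row 306. The prediction is 297–352, row 305. The fingers hide the other two, so I'll look at each from its own line.

{"fn": "step_arm", "kwargs": {"moves": "-0.55 0 1 0 0 0 0;-0.55 0 2 0 0 0 0;-0.55 0 2.87 0 0 0 0;-0.55 0 2.87 0 0 0 0;-0.55 0 2.87 0 0 0 0;-0.55 0 2.87 0 0 0 0;-0.55 0 2.87 0 0 0 0;-0.55 0 2.87 0 0 0 0"}}

```text
clock: 28.1
tool_pos: [511.7, 146.8, 95.8]
eef_rot: [3.138, 0.258, -3.036]
ft_force: [0.1, 0.1, -1.5]
finger_gap: 19.1
```

```bash
cat > chk.py <<'E'
from h import *
import sys
def chk(y,f):
    now(); d=get_image("wrist")
    P=proj(d,[[*wd([25,y+a]),z] for z in(20,40) for a in(-26,26)]+[[*wd([0,y]),20]]); print(P.round(1).tolist())
    im=cv2.resize(d["frame"][240:380,220:430,::-1],None,fx=3.8,fy=3.8,interpolation=2)
    for p in P: cv2.circle(im,tuple(((p-[220,240]+.5)*3.8).astype(int).tolist()),2,(0,0,255),-1)
    cv2.imwrite(f"pics/{f}.png",im[:300])
    g=cv2.cvtColor(d["frame"],cv2.COLOR_RGB2GRAY).astype(int)
    print("row310-318 cols:",g[314,285:365:3].tolist())
    print("col 324 rows 290-330:",g[290:330:2,int(P[4,0])+8].tolist())
chk(float(sys.argv[1]),sys.argv[2])
E
python3 chk.py 85 k1
```

```text
t 28.10 stage xy [-106.6   81.7] h 75.8 tilt 14.8 yaw -0.14 gap 19.1 F [ 0.1  0.1 -1.5] q [-0.95  0.37  0.67  2.21 -0.44  0.42  1.72]
[[299.6, 303.8], [355.3, 303.5], [298.3, 322.6], [357.3, 322.3], [327.6, 285.4]]
row310-318 cols: [79, 82, 79, 85, 87, 111, 230, 232, 233, 232, 232, 231, 233, 234, 235, 235, 235, 233, 235, 231, 181, 93, 88, 83, 84, 85, 81]
col 324 rows 290-330: [228, 229, 227, 230, 227, 227, 222, 202, 232, 235, 235, 234, 234, 232, 234, 234, 255, 255, 255, 255]
```

{"fn": "step_arm", "kwargs": {"moves": "-0.55 0 -1.4 0 0 0 0;-0.55 0 -2.8 0 0 0 0;-0.55 0 -4.2 0 0 0 0;-0.55 0 -5.67 0 0 0 0;-0.55 0 -5.67 0 0 0 0;-0.55 0 -5.67 0 0 0 0;-0.55 0 -5.67 0 0 0 0;-0.55 0 -5.67 0 0 0 0"}}

```text
clock: 28.95
tool_pos: [529.7, -20.5, 95.0]
eef_rot: [3.137, 0.257, -3.033]
ft_force: [0.1, 0.6, -0.2]
finger_gap: 18.9
```

```bash
python3 chk.py -85 k2; python3 -c "
import cv2,numpy as np
cv2.imwrite('pics/k.png',np.vstack([cv2.imread('pics/k1.png'),cv2.imread('pics/k2.png')])[:, :798])"
```

```text
t 28.95 stage xy [-106.9  -86.5] h 75.0 tilt 14.7 yaw 0.04 gap 18.9 F [ 0.1  0.6 -0.2] q [-0.47  0.35  0.54  2.21 -0.53  0.43  2.16]
[[297.2, 304.8], [352.9, 304.6], [295.7, 323.6], [354.8, 323.4], [325.1, 286.4]]
row310-318 cols: [72, 75, 77, 74, 78, 106, 232, 234, 234, 234, 231, 233, 236, 236, 236, 235, 233, 231, 235, 235, 183, 81, 80, 79, 76, 76, 72]
col 324 rows 290-330: [223, 222, 224, 222, 223, 222, 224, 215, 208, 236, 235, 233, 233, 232, 233, 234, 247, 255, 255, 255]
```

View pics/k.png

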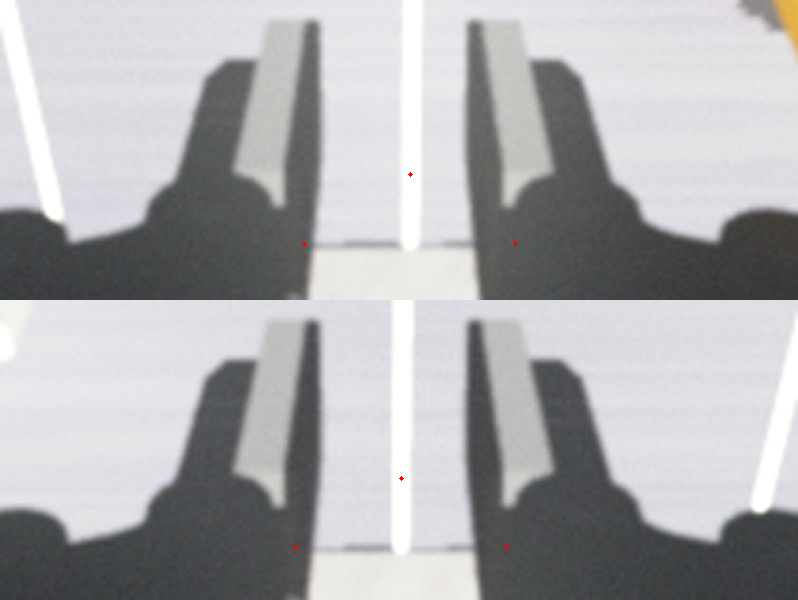

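Both front edges lie on the predicted rows (304 and 305) and run parallel, so the distance to the fence and the squareness look right. The fingers hide the sides, so I'll open the jaws to check the lateral position.

{"fn": "step_arm", "kwargs": {"moves": "1 0 0 0 0 0 0;1 0 0 0 0 0 0;1 0 0 0 0 0 0;1 0 0 0 0 0 0;1 0 0 0 0 0 0;1 0 0 0 0 0 0;1 0 0 0 0 0 0;1 0 0 0 0 0 0"}}

```text
clock: 29.8
tool_pos: [529.7, -20.5, 95.1]
eef_rot: [3.138, 0.257, -3.033]
ft_force: [0.6, 1.2, 0.2]
finger_gap: 85.2
```

```bash
python3 chk.py -85 k3
```

```text
t 29.80 stage xy [-106.9  -86.5] h 75.1 tilt 14.7 yaw 0.05 gap 85.2 F [0.6 1.2 0.2] q [-0.47  0.35  0.54  2.21 -0.53  0.43  2.16]
[[297.2, 304.7], [352.9, 304.6], [295.7, 323.6], [354.8, 323.4], [325.2, 286.3]]
row310-318 cols: [131, 126, 121, 128, 228, 232, 233, 232, 232, 230, 229, 232, 234, 236, 237, 235, 230, 231, 233, 234, 235, 236, 233, 156, 137, 139, 127]
col 324 rows 290-330: [218, 218, 221, 222, 220, 222, 220, 217, 211, 234, 233, 231, 230, 231, 232, 232, 246, 255, 255, 255]
```

{"fn": "step_arm", "kwargs": {"moves": "1 0 1.4 0 0 0 0;1 0 2.8 0 0 0 0;1 0 4.2 0 0 0 0;1 0 5.67 0 0 0 0;1 0 5.67 0 0 0 0;1 0 5.67 0 0 0 0;1 0 5.67 0 0 0 0;1 0 5.67 0 0 0 0"}}

```text
clock: 30.65
tool_pos: [511.4, 146.7, 95.8]
eef_rot: [3.138, 0.257, -3.036]
ft_force: [-0.4, 0.3, -0.4]
finger_gap: 85.3
```

```bash
python3 chk.py 85 k4; python3 -c "
import cv2,numpy as np
cv2.imwrite('pics/kk.png',np.vstack([cv2.imread('pics/k3.png'),cv2.imread('pics/k4.png')])[:, :798])"
```

```text
t 30.65 stage xy [-107.    81.7] h 75.8 tilt 14.7 yaw -0.14 gap 85.3 F [-0.4  0.3 -0.4] q [-0.94  0.37  0.66  2.21 -0.43  0.41  1.72]
[[299.6, 304.1], [355.2, 303.9], [298.3, 322.9], [357.2, 322.6], [327.6, 285.7]]
row310-318 cols: [128, 129, 129, 136, 176, 232, 230, 231, 232, 231, 231, 232, 234, 233, 234, 234, 233, 231, 233, 232, 233, 235, 232, 225, 121, 126, 127]
col 324 rows 290-330: [227, 227, 225, 229, 228, 228, 226, 213, 229, 235, 233, 231, 232, 232, 233, 233, 254, 255, 255, 255]
```

View pics/kk.png

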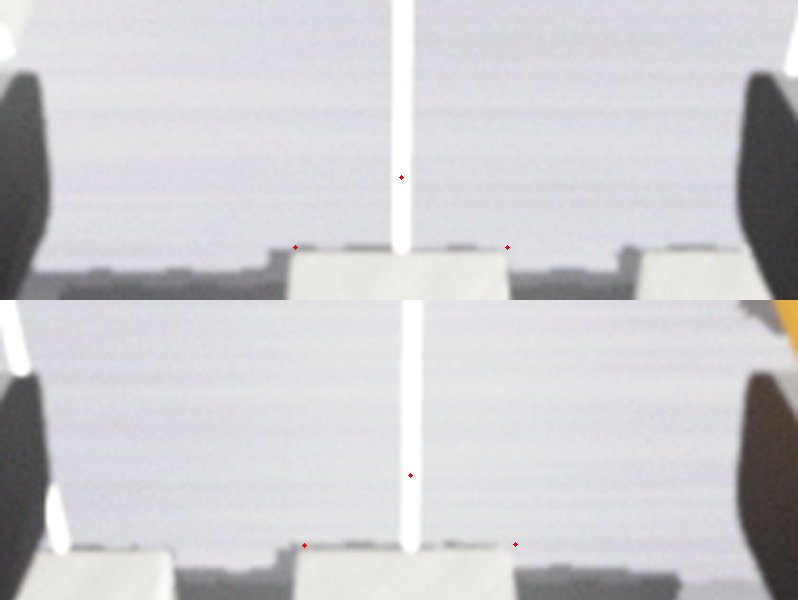

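Right carrier: columns 288–509 with the line at 402 (about 0.7 mm off). Left carrier: columns 295–514 with the line at 411 (about 1.5 mm off). Both front edges are on the predicted rows and level with the mid carrier's, so I'm handing in.

```bash
python3 -c "
from workcell import *
finish_job(); print(read_state()['clock'])"
```

```text
the job is handed in; nothing more can be done
the job is handed in; nothing more can be done
```

All three carriers are at the fence, one on each white line with the fin towards the front. I handed in at about 31 s, and the verdict is not reported.

**How it was done:** I gripped each carrier by its fin and slid it square onto its line. The crosswise left one was first turned about 78° on the plate and regripped. Each was then pushed to the fence with two slightly open fingers, tilted 20–22° to stay clear of the sensor bar. The tool could not reach 40° of tilt in this arm posture, so I pushed the last stretch instead of carrying it gripped.

**Last checks:**
- **Against the fence:** the right and left pushes stopped firmly, at about 16 and 14 N. The mid one stopped at the same place with about 8 N. The front faces are within about 1 pixel of where they should be and look parallel to the fence.
- **Centring:** about 0.7 mm off the line on the right, about 1.5 mm on the left and under 1 mm in the middle; 6 mm is allowed.
- **Other things:** I saw no shift in the weight or the setting block. I did not re-measure the other loose things, but the arm never worked near them.
- **Touching:** I saw no sign of contact with the bar. The fingertips brushed the plate once while backing off from the mid carrier, at about 5 N.

No check failed. I did not measure the carriers' tilt or height directly; they look flat in the pictures.

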